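Make up a kilo carton on the dial scale

ROBOT

A 6-joint arm with a two-finger parallel gripper is mounted at the origin on the work surface. World frame = base frame: x ahead of the robot, y to its left, z up, the work surface at z = 0. Lengths are in m, angles in rad, forces in N, time in s.
With the tool pointing down it reaches from about 0.225 to 0.875 m from the base axis. Payload 3.4 kg.
Tool frame: the origin (TCP) lies at the very end of the fingers, on their centre line; the grasp point (between the pads) lies behind it (manip.grasp_offset is the z of the grasp point in the tool frame, in m); z points along the fingers, y is the line along which they close (so a half turn about z gives the same grasp; the last joint's range is limited). The gripper opens to 85 mm and grips with 20 to 120 N. Pads are 22 mm wide; open, the fingers measure 114 mm over their backs; the gripper's body (76 mm by 85 mm) begins 54 mm behind the grasp point. The pads swing forward as they close: fully open they stand 13 mm farther back than shut.
Start: joints at [1.203, 0.276, 1.505, -0, 1.361, -0.121], TCP at [0.14, 0.558, 0.231] pointing down, gripper open.
Joint ranges: [-2.89, 2.89], [-0.75, 2.08], [0.22, 2.7], [-1.18, 4.32], [0.11, 2.71], [-2.7, 2.7]. Speed limits (rad/s): [2.57, 2.57, 3.14, 3.14, 3.14, 3.14].

INTERFACE

Orientations are given as a unit quaternion [w, x, y, z].
In Python, from rig import manip gives the robot as it stands.
- The arm moves only by the shell command python3 -m pendant 'ROWS' [FORCE]. ROWS is JSON, a list of rows, each an object of numbers: "dx", "dy", "dz": the shift along the tool's x, y, z in m; "rx", "ry", "rz": the turn, a rotation vector about the tool's x, y, z in degrees; "hand": the finger opening in m, from 0 to 0.0854. In form: [{"dx": .., "dy": .., "dz": .., "rx": .., "ry": .., "rz": .., "hand": ..}, ...]. A call has 1 to 12 rows; each row shifts and turns the commanded pose from where the row before left it, along the tool's axes as they then stand; what a row does not reach is not made up. A row lasts 1/12 s, in which the tool goes at most 41.7 mm and 7.16 degrees, less where a joint would pass 70% of its speed; a pose out of reach is approached as far as the arm can. A call is refused whole if a number of a shift passes 0.0417 or a number of a turn 7.16, either way. A call with a gripper value outside its range is refused whole. The fingers move at their own pace and stop on an object; FORCE is the grip in N (left out, the last holds). Time passes only in rows, so rows that do not move let the fingers close. It gives the time, the measured TCP pose, the force, the opening and the grip force at its end, in the units of the state.
- manip.get_state(): the state, without advancing time (a new reading comes with each control period).
- manip.get_image(name): name is "scene" or "side" or "wrist"; returns a dict with "frame" (480x640x3 uint8, red, green, blue), "fx", "fy", "cx", "cy" (pixels), "distortion" ([k1, k2, p1, p2, k3] as OpenCV has them; the pictures are not rectified), "position" and "attitude" of the camera in the world; the wrist camera has in their place "mount" (4x4, takes a point from camera to tool coordinates, whose origin is the TCP and whose axes are the flange's). Camera axes: x right, y up, looking along -z (the intrinsics and any distortion apply to the point x, -y, -z); pixel columns grow to the right and rows downward; lengths in m; the calibration is good to about 2 mm. A picture is of the moment at which its call begins: read the wrist's pose just before it. There is no depth.
- manip.sign_off(): hands the job in; it is judged then, once.
The state is a dict: "clock": time; "qpos": joint angles; "qd": joint speeds; "effort": joint torques, N m; "position": TCP position; "ee_rot": TCP orientation; "contact_force": force on the tool from outside, world axes, zero at the start; "moment": the same for the moment, N m; "width": finger opening in m; "gripper_force": force on a finger pad.
Only numpy, scipy, OpenCV 4.12 (cv2) and the standard library are available. Lean on these libraries where they do the work, as an engineer would, in place of code of your own. Each camera call takes 0.05 s, during which the arm holds its last target. There are 200 camera calls.

TASK

Make up the one-kilo bargain carton on the dial scale: stand one stock box from the rack upright in each of the carton's two empty bays, choosing the two boxes by weight so that the needle comes to rest in the green band. Lower them to the carton floor before letting go, never drop them in. The white box stays in its bay, the stock boxes you do not use belong in the rack, and nothing else on the counter may be disturbed.

Things in the scene. Friction and masses are not known exactly. Their poses are not given: they have to be found in the camera images.
- scale: blue dial scale fixed to the counter, 150 (its x) by 190 (its y) by 106 mm high; origin on the counter under its centre. Above it rides the sprung steel pan, 160 by 204 mm, with a cardboard carton fixed on it, open on top, outside 133 (x) by 178 mm (y): three bays side by side along y (58 mm apart), rim and partitions 105 mm above the bay floors. Dials on the +x and -x faces
- needle (a joint): dial needle angle in rad: 0 with the carton empty, growing 2.5 rad per kg of load in the carton. The green band is from 2.30 to 2.70 rad (0.92 to 1.08 kg), centred at 12 o'clock; beyond it the dial is red. Seen from the +x side it turns clockwise, starting at about 7 o'clock
- pan (a joint): how far the pan and carton have sunk, in m: 0 with the carton empty, 0.012 m per kg (817 N/m, damped), stop at 0.018
- bay_white (a point): centre of the floor of the end bay where the white box stands (scale -y side), 135 mm above the counter when empty, sinking with the pan; axes as the scale's. Bays are 125 mm long (x), 54 mm wide (y), walls 4 mm
- bay_mid (a point): centre of the floor of the middle bay, empty at the start; axes as the scale's, sinks with the pan. 125 mm long (x), 54 mm wide (y), 105 mm deep: a stock box goes in with its 66 mm width along the bay, and only fingers at its two ends have room
- bay_end (a point): centre of the floor of the other end bay (scale +y side, empty at the start); axes as the scale's; sinks with the pan
- white_box: white carton already packed in its bay, 90 (along the bay) by 44 by 95 mm tall, origin at the centre of its underside; its weight differs each time, from 280 to 500 g; it stays
- rack: white rack fixed to the counter, 56 deep (its x) by 304 mm long (its y); origin on the counter under its centre; floor 6 mm. Four slots along y, centres at y = -112.5, -37.5, 37.5, 112.5 mm, 71 wide, 50 mm deep, between 4 mm dividers 93 mm high; front and back open above 18 mm lips. Box tops are at 91 mm, so a box can be gripped only across its 42 mm thickness
- box_yellow: yellow stock carton standing upright, 42 mm thick (its x), 66 mm wide (its y), 85 mm tall; origin at the centre of its underside; weighs about 160 g (true within 5 percent); starts in one of the rack's slots, thickness along the rack's x
- box_blue: blue stock carton standing upright, 42 mm thick (its x), 66 mm wide (its y), 85 mm tall; origin at the centre of its underside; weighs about 240 g (true within 5 percent); starts in one of the rack's slots, thickness along the rack's x
- box_green: green stock carton standing upright, 42 mm thick (its x), 66 mm wide (its y), 85 mm tall; origin at the centre of its underside; weighs about 320 g (true within 5 percent); starts in one of the rack's slots, thickness along the rack's x
- box_red: red stock carton standing upright, 42 mm thick (its x), 66 mm wide (its y), 85 mm tall; origin at the centre of its underside; weighs about 400 g (true within 5 percent); starts in one of the rack's slots, thickness along the rack's x
- tape_brown: roll of brown parcel tape lying flat, 100 mm across, 48 mm high; origin under its centre; leave alone
- stapler: red and black stapler, 40 mm (x) by 150 mm (y), 52 mm high; origin under its centre; leave alone
- calculator: grey calculator, 150 mm (x) by 95 mm (y), 24 mm high; origin under its centre; leave alone
- clip_jar: clear jar with blue cap, 60 mm across, 70 mm high; origin under its centre; leave alone
- glue_bottle: white glue bottle with red cap, 54 mm across, 150 mm high; origin under its centre; leave alone
- pen_cup: blue pen cup, 72 mm across, 95 mm high, pens to 155 mm; origin under its centre; leave alone
Mind the look-alikes: they are no part of the job. Of the things that look like the box_green, the largest one is meant.

How it is judged:
At the end, for the whole second after the job is handed in: Needle at rest in the green, 2.30 to 2.70 rad. A stock box on the floor of bay_mid and of bay_end, the white box in bay_white (undersides' centres within 34 mm of the bay floors' centres); the other stock boxes on the rack's floor, in slots; all upright within 0.12 rad and still (value of joint needle between 2.3 and 2.7 rad and velocity of joint pan between -0.01 and 0.01 m/s and distance between white_box and bay_white below 0.034 m and distance between any of box_yellow, box_blue, box_green, box_red and bay_mid below 0.034 m and distance between any of box_yellow, box_blue, box_green, box_red and bay_end below 0.034 m and (distance between box_yellow and bay_mid below 0.034 m or distance between box_yellow and bay_end below 0.034 m or (distance between box_yellow and rack below 0.122 m and z of box_yellow in the frame of rack above 0.004 m)) and (distance between box_blue and bay_mid below 0.034 m or distance between box_blue and bay_end below 0.034 m or (distance between box_blue and rack below 0.122 m and z of box_blue in the frame of rack above 0.004 m)) and (distance between box_green and bay_mid below 0.034 m or distance between box_green and bay_end below 0.034 m or (distance between box_green and rack below 0.122 m and z of box_green in the frame of rack above 0.004 m)) and (distance between box_red and bay_mid below 0.034 m or distance between box_red and bay_end below 0.034 m or (distance between box_red and rack below 0.122 m and z of box_red in the frame of rack above 0.004 m)) and angle between each of box_yellow, box_blue, box_green, box_red, white_box's own z axis and vertical below 0.12 rad and linear speed of each of box_yellow, box_blue, box_green, box_red below 0.02 m/s); the robot touches nothing.
It fails at once if the tape roll is tipped over or shifted by more than 30 mm (distance of tape_brown from where it was at the start of the episode above 0.03 m or angle between tape_brown's own z axis and vertical above 0.5 rad).
It fails at once if the stapler or calculator is tipped over or shifted by more than 30 mm (distance of any of stapler, calculator from where it was at the start of the episode above 0.03 m or angle between any of stapler, calculator's own z axis and vertical above 0.5 rad).
It fails at once if the clip jar is tipped over or shifted by more than 30 mm (distance of clip_jar from where it was at the start of the episode above 0.03 m or angle between clip_jar's own z axis and vertical above 0.5 rad).
It fails at once if the glue bottle or pen cup is tipped over or shifted by more than 30 mm (distance of any of glue_bottle, pen_cup from where it was at the start of the episode above 0.03 m or angle between any of glue_bottle, pen_cup's own z axis and vertical above 0.5 rad).
It fails at once if a stock box is dropped into a bay (it comes down near the bay's floor faster than 0.4 m/s, a fall of more than 8 mm) ((distance between box_yellow and bay_mid below 0.034 m and linear speed of box_yellow above 0.4 m/s) or (distance between box_yellow and bay_end below 0.034 m and linear speed of box_yellow above 0.4 m/s) or (distance between box_blue and bay_mid below 0.034 m and linear speed of box_blue above 0.4 m/s) or (distance between box_blue and bay_end below 0.034 m and linear speed of box_blue above 0.4 m/s) or (distance between box_green and bay_mid below 0.034 m and linear speed of box_green above 0.4 m/s) or (distance between box_green and bay_end below 0.034 m and linear speed of box_green above 0.4 m/s) or (distance between box_red and bay_mid below 0.034 m and linear speed of box_red above 0.4 m/s) or (distance between box_red and bay_end below 0.034 m and linear speed of box_red above 0.4 m/s)).
It also fails if it takes over 72 s, if anything falls off the work surface, if the arm or the gripper's body presses on something with over 40 N, if the wrist force passes 120 N, or if a joint passes its speed limit or range.

## Working session

There is one attempt and no reset: what is moved stays moved. The work goes in short steps, Python scripts to look and compute and a shell command to move; the robot and the scene stay as the last step left them, time stands still between calls to the robot, and variables do not carry over. Pictures are saved under pics/ and viewed, at most 10 in all, crops included, and the job is handed in when it is done.

```bash
mkdir -p pics; ls; python3 - <<'E'
from rig import manip
import cv2,numpy as np
print(manip.grasp_offset); s=manip.get_state(); print({k:np.round(v,3).tolist() for k,v in s.items()})
for n in ["scene","side","wrist"]:
    d=manip.get_image(n); cv2.imwrite(f"pics/{n}0.png",d["frame"][:,:,::-1])
    print(n,{k:np.round(v,4).tolist() for k,v in d.items() if k!="frame"})
E
```

```text
pics
-0.0187
{'clock': 0.0, 'qpos': [1.203, 0.277, 1.506, 0.0, 1.361, -0.121], 'qd': [0.001, -0.0, 0.002, 0.002, -0.002, -0.001], 'effort': [0.002, -41.677, -24.581, 0.0, 0.011, 0.0], 'position': [0.14, 0.557, 0.23], 'ee_rot': [-0.0, 0.123, 0.992, -0.001], 'contact_force': [-0.291, -0.96, -0.381], 'moment': [-0.008, -0.002, -0.071], 'gripper_force': 0.0, 'width': 0.085}
scene {'fx': 536.743, 'fy': 536.743, 'cx': 317.7216, 'cy': 244.9421, 'distortion': [0.0431, 0.0, 0.0, 0.0, 0.0], 'position': [0.808, -0.529, 0.9157], 'attitude': [0.9144, 0.3188, 0.0829, 0.2353]}
side {'fx': 541.7502, 'fy': 541.7502, 'cx': 315.039, 'cy': 243.6453, 'distortion': [-0.124, 0.0, 0.0, 0.0, 0.0], 'position': [-0.1042, -0.7671, 0.9491], 'attitude': [0.866, 0.3935, -0.1274, -0.2809]}
wrist {'fx': 401.3717, 'fy': 401.3717, 'cx': 322.9639, 'cy': 235.6404, 'distortion': [-0.0475, 0.0, 0.0, 0.0, 0.0], 'mount': [[-0.0007, 0.9483, 0.3173, 0.0807], [1.0, 0.0006, 0.0004, 0.0009], [0.0002, 0.3173, -0.9483, -0.143], [0.0, 0.0, 0.0, 1.0]]}
```

View pics/scene0.png

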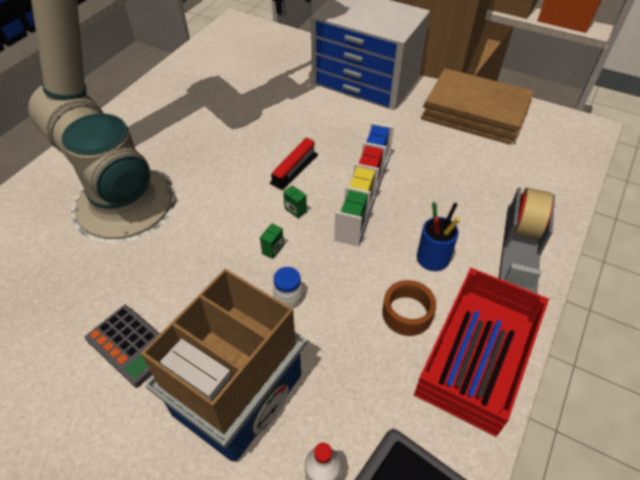

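View pics/side0.png

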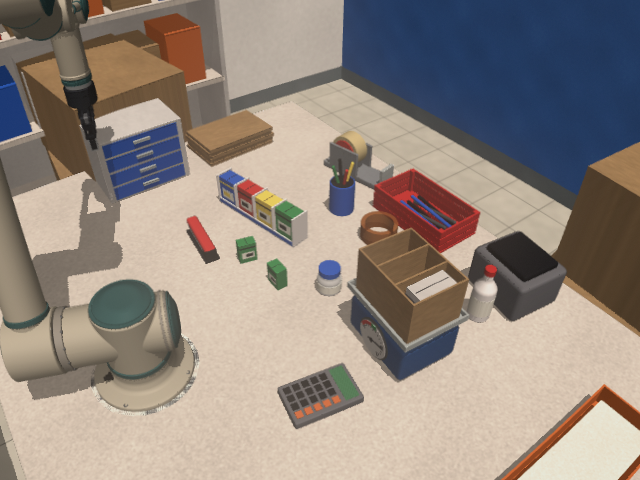

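Scene view: the rack boxes run blue (378,133), red (371,155), yellow (362,178), green (352,205). The carton is at (220,350), with the white box in its near bay (195,367). Green candidates are the rack box at scene (352,205) and the two small look-alikes at (295,201) and (271,240). The rack one is the largest and stands in the rack, so I choose that. Next I measure the positions and look closely at the dial.

```bash
cat > h.py <<'E'
from rig import manip
import cv2,numpy as np
from scipy.spatial.transform import Rotation as R
def q2R(q): return R.from_quat([q[1],q[2],q[3],q[0]]).as_matrix()
def cam(n):
    s=manip.get_state(); d=manip.get_image(n)
    if n=="wrist":
        T=np.eye(4);T[:3,:3]=q2R(s["ee_rot"]);T[:3,3]=s["position"]; M=T@np.array(d["mount"]); d["P"],d["A"]=M[:3,3],M[:3,:3]
    else: d["P"],d["A"]=np.array(d["position"]),q2R(d["attitude"])
    d["K"]=np.array([[d["fx"],0,d["cx"]],[0,d["fy"],d["cy"]],[0,0,1.]]); d["D"]=np.array(d["distortion"])
    return d
def onz(d,uv,z):
    u=cv2.undistortPoints(np.float64(uv).reshape(-1,1,2),d["K"],d["D"])[:,0]
    r=np.c_[u[:,0],-u[:,1],-np.ones(len(u))]@d["A"].T
    return d["P"]+r*((z-d["P"][2])/r[:,2])[:,None]
def proj(d,p):
    c=(np.atleast_2d(p)-d["P"])@d["A"]; c=c*[1,-1,-1]
    return cv2.projectPoints(c,np.zeros(3),np.zeros(3),d["K"],d["D"])[0][:,0]
def hsv(d): return cv2.cvtColor(d["frame"],cv2.COLOR_RGB2HSV)
RNG={"yellow":((20,120,100),(32,255,255)),"blue":((105,150,80),(125,255,255)),"green":((50,120,40),(80,255,255)),"red":((0,170,100),(6,255,255))}
def mask(d,c):
    m=cv2.inRange(hsv(d),*RNG[c])
    if c=="red": m|=cv2.inRange(hsv(d),(174,170,100),(180,255,255))
    return m
E
python3 - <<'E'
from h import *
S=cam("scene");D=cam("side")
win={"scene":(330,115,400,245),"side":(212,165,310,245)}
for n,d in (("scene",S),("side",D)):
    x0,y0,x1,y1=win[n]
    for c in RNG:
        m=mask(d,c); k=np.zeros_like(m);k[y0:y1,x0:x1]=255
        cs=cv2.findContours(m&k,cv2.RETR_EXTERNAL,cv2.CHAIN_APPROX_NONE)[0]
        b=max(cs,key=cv2.contourArea); M=cv2.moments(b)
        print(n,c,cv2.contourArea(b),cv2.boundingRect(b),np.round([M["m10"]/M["m00"],M["m01"]/M["m00"]],1))
a=cv2.resize(S["frame"][250:470,130:340],None,fx=1.9,fy=2.4,interpolation=cv2.INTER_CUBIC)
b=cv2.resize(D["frame"][220:390,330:480],None,fx=2.6,fy=2.6*1.19,interpolation=cv2.INTER_CUBIC)
a=cv2.resize(a,(399,528));b=cv2.resize(b,(399,528))
cv2.imwrite("pics/carton.png",np.hstack([a,b])[:,:,::-1])
a=cv2.resize(S["frame"][115:250,325:405],(320,540),interpolation=cv2.INTER_CUBIC)
b=cv2.resize(D["frame"][160:250,210:315],(467,540-140),interpolation=cv2.INTER_CUBIC)
b=np.vstack([b,np.zeros((140,467,3),np.uint8)])
cv2.imwrite("pics/rack.png",np.hstack([a,b])[:,:,::-1])
E
```

```text
scene yellow 382.5 (350, 167, 25, 24) [362.2 178.3]
scene blue 247.5 (368, 126, 20, 19) [378.1 134.9]
scene green 380.5 (342, 191, 25, 24) [354.6 202.9]
scene red 290.0 (360, 146, 22, 21) [370.9 155.9]
side yellow 244.0 (256, 190, 26, 19) [267.4 199. ]Traceback (most recent call last):
  File "<stdin>", line 9, in <module>
ValueError: max() iterable argument is empty
```

```bash
python3 - <<'E'
from h import *
S=cam("scene");D=cam("side")
x0,y0,x1,y1=(330,115,400,245)
P={}
for c in RNG:
    m=mask(S,c); k=np.zeros_like(m);k[y0:y1,x0:x1]=255
    b=max(cv2.findContours(m&k,cv2.RETR_EXTERNAL,cv2.CHAIN_APPROX_NONE)[0],key=cv2.contourArea)
    w=onz(S,b[:,0].astype(float),.091)[:,:2]; r=cv2.minAreaRect((w*1000).astype(np.float32)); print(c,np.round(r[0]),np.round(r[1]),round(r[2],1)); P[c]=r[0]
print("pitches",[np.round(np.subtract(P[a],P[b])) for a,b in (("blue","red"),("red","yellow"),("yellow","green"))])
a=cv2.resize(S["frame"][260:470,140:340],(400,420),interpolation=cv2.INTER_CUBIC)
b=cv2.resize(D["frame"][225:375,340:480],(392,420),interpolation=cv2.INTER_CUBIC)
cv2.imwrite("pics/carton.png",np.hstack([a,b])[:,:,::-1])
a=cv2.resize(S["frame"][115:250,325:405],(320,540),interpolation=cv2.INTER_CUBIC)
b=cv2.resize(D["frame"][160:250,210:315],(467,400),interpolation=cv2.INTER_CUBIC)
b=np.vstack([b,np.zeros((140,467,3),np.uint8)])
cv2.imwrite("pics/rack.png",np.hstack([a,b])[:,:,::-1])
E
```

```text
yellow [485. 253.] [43. 65.] 12.3
blue [455. 400.] [40. 58.] 13.4
green [504. 180.] [42. 60.] 11.9
red [472. 327.] [41. 59.] 11.6
pitches [array([-16.,  73.]), array([-14.,  74.]), array([-19.,  73.])]
```

View pics/carton.png

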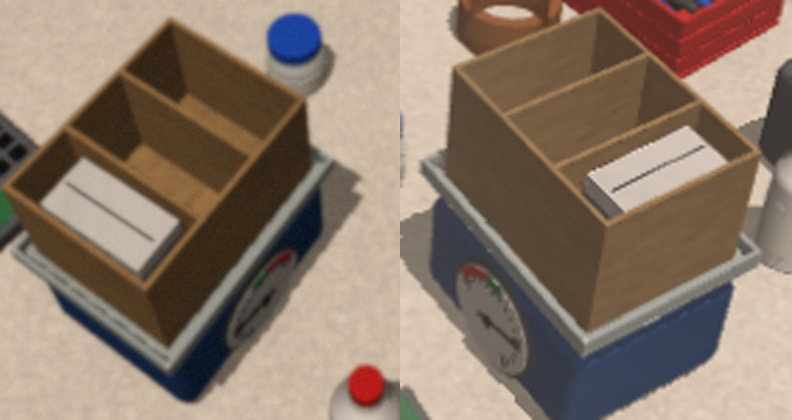

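View pics/rack.png

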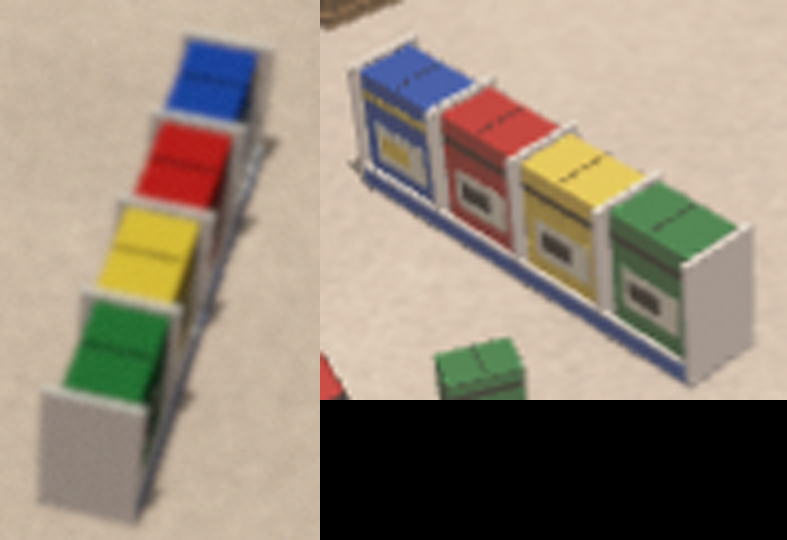

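Carton crop: the rim corners are clear in both views. From -x the dial reads mirrored, with red left of green and the needle low right. The rack crop shows the order blue, red, yellow, green along the slots. Now I get the carton pose from the corners and rectify the dial.

```bash
python3 - <<'E'
from h import *
S=cam("scene");D=cam("side")
s=onz(S,[[226,270],[292.5,310],[142.5,353.5],[213.5,404]],.236)
d=onz(D,[[411.4,228.6],[359.6,248.2],[466.8,279.3],[413.2,304.3]],.236)
print(np.round(s*1000)[:,:2].tolist(),s.mean(0)); print(np.round(d*1000)[:,:2].tolist(),d.mean(0))
# order corners: scene (226,270)=? sort by angle
def box(p):
    r=cv2.minAreaRect((p[:,:2]*1000).astype(np.float32)); return r
print(box(s),box(d))
c=(s.mean(0)+d.mean(0))/2
# yaw from long edges, averaged: scene long edges 0-2,1-3 ; 
def yaw(p):
    from itertools import combinations
    L=sorted(combinations(range(4),2),key=lambda k:np.linalg.norm(p[k[0]]-p[k[1]]))
    out=[]
    for k in L[2:4]:
        v=p[k[1]]-p[k[0]]; v=v*np.sign(v[1]); out.append(np.arctan2(-v[0],v[1]))
    return out,[round(np.linalg.norm(p[i]-p[j])*1e3) for i,j in L]
print(np.degrees(yaw(s)[0]),yaw(s)[1],np.degrees(yaw(d)[0]),yaw(d)[1])
th=np.mean(yaw(s)[0]+yaw(d)[0]); ex=np.array([np.cos(th),np.sin(th),0]);ey=np.array([-np.sin(th),np.cos(th),0])
o=np.array([c[0],c[1],0]); np.save("scale.npy",np.r_[o,th])
out=[]
for dd,sg in ((S,1),(D,-1)):
    # rectified: u right as seen from outside, 5px/mm, 80mm window, z centre .053
    g=np.mgrid[0:400,0:400]; u=(g[1]-200)/4000; z=.053+(200-g[0])/4000
    P=o+sg*.075*ex+(u*sg)[...,None]*ey+z[...,None]*[0,0,1]
    m=proj(dd,P.reshape(-1,3)).reshape(400,400,2).astype(np.float32)
    out.append(cv2.remap(dd["frame"],m[...,0],m[...,1],cv2.INTER_CUBIC))
cv2.imwrite("pics/dial.png",np.hstack(out)[:,:,::-1])
print(o,np.degrees(th))
E
```

```text
[[445.0, -169.0], [573.0, -182.0], [426.0, -342.0], [555.0, -354.0]] [ 0.49975637 -0.26197273  0.236     ]
[[564.0, -185.0], [438.0, -169.0], [546.0, -356.0], [420.0, -342.0]] [ 0.49203106 -0.2628242   0.236     ]
((499.4585876464844, -262.1464538574219), (174.41297912597656, 129.44937133789062), 84.1371078491211) ((491.9390869140625, -262.34918212890625), (174.06727600097656, 127.22338104248047), 83.77145385742188)
[-5.86289582 -6.22986652] [128, 129, 173, 174, 215, 217] [-6.22853389 -6.03988976] [127, 127, 172, 174, 213, 216]
[ 0.49589371 -0.26239846  0.        ] -6.090296497994772
```

View pics/dial.png

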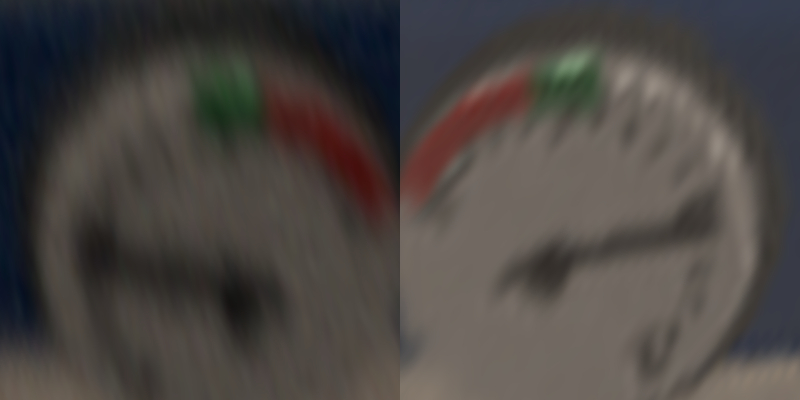

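Both dials put the needle about 65° short of 12 o'clock, near 1.2–1.3 rad, so the white box is at the heavy end (≈0.48–0.5 kg). Yellow then suits as the first box, and I choose the second (green or red) after reading the needle again. Next: ground positions of obstacles and the first move.

```bash
cat >> h.py <<'E'
def to(x,y,z,yaw):
    """rz (deg) first, then shift in the turned tool axes, for tool y at yaw deg"""
    s=manip.get_state(); A=q2R(s["ee_rot"]); cur=np.degrees(np.arctan2(A[1,1],A[0,1])); p=np.array(s["position"])
    rz=-((yaw-cur+90)%180-90); a=np.radians(cur-rz)
    Y=np.array([np.cos(a),np.sin(a)]);X=np.array([-Y[1],Y[0]])
    d=np.array([x,y])-p[:2]
    print("yaw %.1f pos %s | rz %.1f dx %.4f dy %.4f dz %.4f"%(cur,np.round(p,4),rz,d@X,d@Y,p[2]-z), "tilt",np.round(A[2],3))
E
python3 - <<'E'
from h import *
S=cam("scene")
for n,uv,z in (("greenA",(295,213),0),("greenB",(271,253),0),("jar",(287,275),.07),("st1",(272,184),0),("st2",(317,155),0),("tape",(409,300),.048),("cup",(438,232),.095),("glue",(322,452),.15),("calc",(155,330),.02),("calc2",(120,308),.02)): print(n,np.round(onz(S,[uv],z)[0],3))
to(.486,.253,.23,12.6)
E
```

```text
greenA [ 0.365  0.164 -0.   ]
greenB [0.378 0.039 0.   ]
jar [ 0.466 -0.035  0.07 ]
st1 [0.269 0.217 0.   ]
st2 [0.314 0.359 0.   ]
tape [0.691 0.04  0.048]
cup [0.685 0.185 0.095]
glue [ 0.696 -0.316  0.15 ]
calc [ 0.293 -0.234  0.02 ]
calc2 [ 0.202 -0.228  0.02 ]
yaw 75.9 pos [0.1405 0.5576 0.2313] | rz 63.3 dx -0.3726 dy 0.2708 dz 0.0013 tilt [-0.  0. -1.]
```

```bash
python3 -m pendant '[{"rz":7.03},{"rz":7.03},{"rz":7.03},{"rz":7.03},{"rz":7.03},{"rz":7.03},{"rz":7.03},{"rz":7.03},{"rz":7.06}]' && python3 -m pendant '[{"dx":-0.031,"dy":0.0225},{"dx":-0.031,"dy":0.0225},{"dx":-0.031,"dy":0.0225},{"dx":-0.031,"dy":0.0225},{"dx":-0.031,"dy":0.0225},{"dx":-0.031,"dy":0.0225},{"dx":-0.031,"dy":0.0225},{"dx":-0.031,"dy":0.0225},{"dx":-0.031,"dy":0.0225},{"dx":-0.031,"dy":0.0225},{"dx":-0.031,"dy":0.0225},{"dx":-0.031,"dy":0.0225}]' && python3 -m pendant '[{},{}]' && python3 - <<'E'
from h import *
to(.486,.253,.23,12.6)
W=cam("wrist"); cv2.imwrite("pics/w1.png",W["frame"][:,:,::-1])
for c in RNG:
    m=mask(W,c)
    for b in cv2.findContours(m,cv2.RETR_EXTERNAL,cv2.CHAIN_APPROX_NONE)[0]:
        if cv2.contourArea(b)>300:
            w=onz(W,b[:,0].astype(float),.091)[:,:2]; r=cv2.minAreaRect((w*1000).astype(np.float32)); print(c,cv2.boundingRect(b),np.round(r[0],1),np.round(r[1]),round(r[2],1))
E
```

```text
invalid input
```

```bash
python3 -m pendant '[{"dx":0,"dy":0,"dz":0,"rx":0,"ry":0,"rz":7.03,"hand":0.085}]'; python3 -m pendant '[{"rz":7.03,"hand":0.085}]';python3 -m pendant '[{"dx":0,"dy":0,"dz":0,"rx":0,"ry":0,"rz":7.03}]'
```

```text
clock: 0.58
position: [0.1405, 0.5576, 0.2313]
ee_rot: [0.0, 0.185, 0.983, 0.0]
contact_force: [0.7, 0.0, -0.1]
width: 0.0849
gripper_force: 0.0invalid input
invalid input
```

```bash
python3 -m pendant '[{"dx":0,"dy":0,"dz":0,"rx":0,"ry":0,"rz":7.03,"hand":0.085},{"dx":0,"dy":0,"dz":0,"rx":0,"ry":0,"rz":7.03,"hand":0.085},{"dx":0,"dy":0,"dz":0,"rx":0,"ry":0,"rz":7.03,"hand":0.085},{"dx":0,"dy":0,"dz":0,"rx":0,"ry":0,"rz":7.03,"hand":0.085},{"dx":0,"dy":0,"dz":0,"rx":0,"ry":0,"rz":7.03,"hand":0.085},{"dx":0,"dy":0,"dz":0,"rx":0,"ry":0,"rz":7.03,"hand":0.085},{"dx":0,"dy":0,"dz":0,"rx":0,"ry":0,"rz":7.03,"hand":0.085},{"dx":0,"dy":0,"dz":0,"rx":0,"ry":0,"rz":7.06,"hand":0.085}]' >/dev/null && python3 -m pendant '[{"dx":-0.031,"dy":0.0225,"dz":0,"rx":0,"ry":0,"rz":0,"hand":0.085},{"dx":-0.031,"dy":0.0225,"dz":0,"rx":0,"ry":0,"rz":0,"hand":0.085},{"dx":-0.031,"dy":0.0225,"dz":0,"rx":0,"ry":0,"rz":0,"hand":0.085},{"dx":-0.031,"dy":0.0225,"dz":0,"rx":0,"ry":0,"rz":0,"hand":0.085},{"dx":-0.031,"dy":0.0225,"dz":0,"rx":0,"ry":0,"rz":0,"hand":0.085},{"dx":-0.031,"dy":0.0225,"dz":0,"rx":0,"ry":0,"rz":0,"hand":0.085},{"dx":-0.031,"dy":0.0225,"dz":0,"rx":0,"ry":0,"rz":0,"hand":0.085},{"dx":-0.031,"dy":0.0225,"dz":0,"rx":0,"ry":0,"rz":0,"hand":0.085},{"dx":-0.031,"dy":0.0225,"dz":0,"rx":0,"ry":0,"rz":0,"hand":0.085},{"dx":-0.031,"dy":0.0225,"dz":0,"rx":0,"ry":0,"rz":0,"hand":0.085},{"dx":-0.031,"dy":0.0225,"dz":0,"rx":0,"ry":0,"rz":0,"hand":0.085},{"dx":-0.031,"dy":0.0225,"dz":0,"rx":0,"ry":0,"rz":0,"hand":0.085}]' && python3 -m pendant '[{"dx":0,"dy":0,"dz":0,"rx":0,"ry":0,"rz":0,"hand":0.085},{"dx":0,"dy":0,"dz":0,"rx":0,"ry":0,"rz":0,"hand":0.085}]' >/dev/null && python3 - <<'E'
from h import *
to(.486,.253,.23,12.6)
W=cam("wrist"); cv2.imwrite("pics/w1.png",W["frame"][:,:,::-1])
for c in RNG:
    m=mask(W,c)
    for b in cv2.findContours(m,cv2.RETR_EXTERNAL,cv2.CHAIN_APPROX_NONE)[0]:
        if cv2.contourArea(b)>300:
            w=onz(W,b[:,0].astype(float),.091)[:,:2]; r=cv2.minAreaRect((w*1000).astype(np.float32)); print(c,cv2.boundingRect(b),np.round(r[0],1),np.round(r[1]),round(r[2],1))
E
```

```text
clock: 2.25
position: [0.4861, 0.2517, 0.2315]
ee_rot: [0.0, 0.626, 0.78, 0.0]
contact_force: [0.4, 1.5, -0.4]
width: 0.0848
gripper_force: 0.0
yaw 12.3 pos [0.4863 0.2518 0.231 ] | rz -0.3 dx 0.0012 dy -0.0000 dz 0.0010 tilt [ 0. -0. -1.]
yellow (553, 340, 67, 59) [739.3 167.7] [ 9. 94.] 64.3
yellow (288, 168, 59, 90) [482.3 254.7] [43. 67.] 11.0
blue (501, 296, 86, 76) [681.8 196.8] [70. 60.] 59.9
blue (286, 0, 64, 41) [455.6 380.5] [40. 23.] 12.2
green (293, 268, 54, 74) [499.2 182. ] [41. 65.] 10.9
green (129, 238, 65, 51) [373.3 190.7] [29. 45.] 75.6
green (147, 223, 57, 34) [382.2 214. ] [16. 40.] 75.7
red (613, 383, 27, 35) [793.6 148.8] [19. 51.] 44.4
red (67, 82, 44, 112) [313.3 274.7] [78. 24.] 86.6
red (289, 56, 63, 102) [468.2 327.8] [41. 66.] 10.9
```

View pics/w1.png

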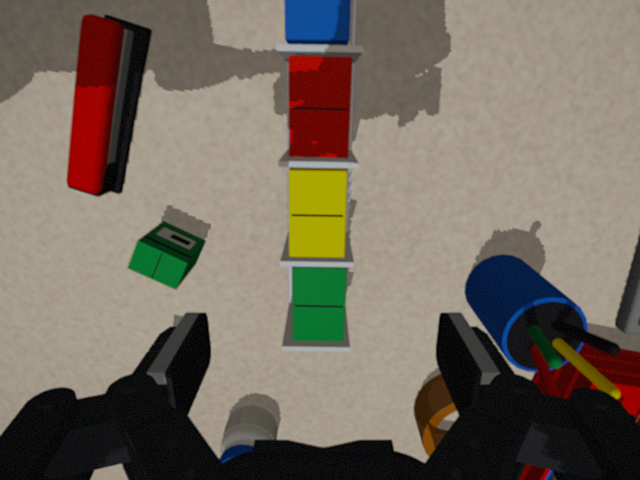

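The wrist view shows the boxes cleanly: yellow at (318,213) → (482,255) mm, 43×67 mm as expected, yaw ≈11.5°. Descending to grip.

```bash
python3 -m pendant '[{"dx":0.0038,"dy":-0.0025,"dz":0.026,"rx":0,"ry":0,"rz":0.6,"hand":0.085},{"dx":0,"dy":0,"dz":0.04,"rx":0,"ry":0,"rz":0,"hand":0.085},{"dx":0,"dy":0,"dz":0.04,"rx":0,"ry":0,"rz":0,"hand":0.085},{"dx":0,"dy":0,"dz":0.04,"rx":0,"ry":0,"rz":0,"hand":0.085},{"dx":0,"dy":0,"dz":0.025,"rx":0,"ry":0,"rz":0,"hand":0.085},{"dx":0,"dy":0,"dz":0.015,"rx":0,"ry":0,"rz":0,"hand":0.085},{"dx":0,"dy":0,"dz":0,"rx":0,"ry":0,"rz":0,"hand":0.03},{"dx":0,"dy":0,"dz":0,"rx":0,"ry":0,"rz":0,"hand":0.03},{"dx":0,"dy":0,"dz":0,"rx":0,"ry":0,"rz":0,"hand":0.03},{"dx":0,"dy":0,"dz":0,"rx":0,"ry":0,"rz":0,"hand":0.03},{"dx":0,"dy":0,"dz":0,"rx":0,"ry":0,"rz":0,"hand":0.03},{"dx":0,"dy":0,"dz":0,"rx":0,"ry":0,"rz":0,"hand":0.03}]' 35; python3 -c "
from h import *
to(.57,.05,.18,12)"
```

```text
clock: 3.47
position: [0.4824, 0.2574, 0.0471]
ee_rot: [0.0, 0.63, 0.777, 0.002]
contact_force: [-1.7, 2.5, 6.2]
width: 0.0414
gripper_force: 40.3
yaw 12.0 pos [0.4824 0.2574 0.0471] | rz -0.0 dx -0.2211 dy 0.0425 dz -0.1329 tilt [ 0.002  0.003 -1.   ]
```

```bash
python3 -m pendant '[{"dx":0,"dy":0,"dz":-0.02,"rx":0,"ry":0,"rz":0,"hand":0.03},{"dx":0,"dy":0,"dz":-0.04,"rx":0,"ry":0,"rz":0,"hand":0.03},{"dx":0,"dy":0,"dz":-0.04,"rx":0,"ry":0,"rz":0,"hand":0.03},{"dx":0,"dy":0,"dz":-0.015,"rx":0,"ry":0,"rz":0,"hand":0.03},{"dx":-0.0368,"dy":0.0071,"dz":0,"rx":0,"ry":0,"rz":0,"hand":0.03},{"dx":-0.0368,"dy":0.0071,"dz":0,"rx":0,"ry":0,"rz":0,"hand":0.03},{"dx":-0.0368,"dy":0.0071,"dz":0,"rx":0,"ry":0,"rz":0,"hand":0.03},{"dx":-0.0368,"dy":0.0071,"dz":0,"rx":0,"ry":0,"rz":0,"hand":0.03},{"dx":-0.0368,"dy":0.0071,"dz":0,"rx":0,"ry":0,"rz":0,"hand":0.03},{"dx":-0.0368,"dy":0.0071,"dz":0,"rx":0,"ry":0,"rz":0,"hand":0.03},{"dx":0,"dy":0,"dz":0,"rx":0,"ry":0,"rz":0,"hand":0.03},{"dx":0,"dy":0,"dz":0,"rx":0,"ry":0,"rz":0,"hand":0.03}]'
```

```text
clock: 4.47
position: [0.5697, 0.047, 0.1602]
ee_rot: [0.0, 0.631, 0.776, -0.0]
contact_force: [-0.1, -0.2, -1.5]
width: 0.0417
gripper_force: 39.5
```

```bash
python3 -m pendant '[{"dx":0,"dy":0,"dz":0.035,"rx":0,"ry":0,"rz":0,"hand":0.03},{"dx":0,"dy":0,"dz":0.04,"rx":0,"ry":0,"rz":0,"hand":0.03},{"dx":0,"dy":0,"dz":0.025,"rx":0,"ry":0,"rz":0,"hand":0.03},{"dx":0,"dy":0,"dz":0.01,"rx":0,"ry":0,"rz":0,"hand":0.03},{"dx":0,"dy":0,"dz":0.006,"rx":0,"ry":0,"rz":0,"hand":0.03},{"dx":0,"dy":0,"dz":0,"rx":0,"ry":0,"rz":0,"hand":0.03},{"dx":0,"dy":0,"dz":0,"rx":0,"ry":0,"rz":0,"hand":0.03}]'; python3 -c "
from h import *
to(.57,.05,.0413,12)"
```

```text
clock: 5.05
position: [0.5702, 0.0497, 0.0456]
ee_rot: [0.001, 0.629, 0.777, 0.001]
contact_force: [1.1, 0.2, -2.1]
width: 0.0416
gripper_force: 39.4
yaw 12.0 pos [0.5702 0.0497 0.0456] | rz -0.0 dx 0.0003 dy -0.0001 dz 0.0043 tilt [-0.     0.002 -1.   ]
```

```bash
python3 -m pendant '[{"dx":0,"dy":0,"dz":0.003,"rx":0,"ry":0,"rz":0,"hand":0.03},{"dx":0,"dy":0,"dz":0.0015,"rx":0,"ry":0,"rz":0,"hand":0.03},{"dx":0,"dy":0,"dz":0,"rx":0,"ry":0,"rz":0,"hand":0.03},{"dx":0,"dy":0,"dz":0,"rx":0,"ry":0,"rz":0,"hand":0.03}]';  python3 -m pendant '[{"dx":0,"dy":0,"dz":0,"rx":0,"ry":0,"rz":0,"hand":0.085},{"dx":0,"dy":0,"dz":0,"rx":0,"ry":0,"rz":0,"hand":0.085},{"dx":0,"dy":0,"dz":0,"rx":0,"ry":0,"rz":0,"hand":0.085},{"dx":0,"dy":0,"dz":0,"rx":0,"ry":0,"rz":0,"hand":0.085},{"dx":0,"dy":0,"dz":-0.03,"rx":0,"ry":0,"rz":0,"hand":0.085},{"dx":0,"dy":0,"dz":-0.04,"rx":0,"ry":0,"rz":0,"hand":0.085},{"dx":0,"dy":0,"dz":-0.03,"rx":0,"ry":0,"rz":0,"hand":0.085}]'; python3 -m pendant '[{"dx":0,"dy":0,"dz":0,"rx":0,"ry":0,"rz":7,"hand":0.085},{"dx":0,"dy":0,"dz":0,"rx":0,"ry":0,"rz":7,"hand":0.085},{"dx":0,"dy":0,"dz":0,"rx":0,"ry":0,"rz":7,"hand":0.085},{"dx":0,"dy":0,"dz":0,"rx":0,"ry":0,"rz":7,"hand":0.085},{"dx":0,"dy":0,"dz":0,"rx":0,"ry":0,"rz":7,"hand":0.085},{"dx":0,"dy":0,"dz":0,"rx":0,"ry":0,"rz":7,"hand":0.085},{"dx":0,"dy":0,"dz":0,"rx":0,"ry":0,"rz":7,"hand":0.085},{"dx":0,"dy":0,"dz":0,"rx":0,"ry":0,"rz":7,"hand":0.085},{"dx":0,"dy":0,"dz":0,"rx":0,"ry":0,"rz":7,"hand":0.085},{"dx":0,"dy":0,"dz":0,"rx":0,"ry":0,"rz":7,"hand":0.085},{"dx":0,"dy":0,"dz":0,"rx":0,"ry":0,"rz":7,"hand":0.085},{"dx":0,"dy":0,"dz":0,"rx":0,"ry":0,"rz":7,"hand":0.085}]'; python3 -m pendant '[{"dx":0,"dy":0,"dz":0,"rx":0,"ry":0,"rz":6,"hand":0.085},{"dx":0,"dy":0,"dz":0,"rx":0,"ry":0,"rz":0,"hand":0.085}]';python3 - <<'E'
from h import *
W=cam("wrist"); cv2.imwrite("pics/w2.png",W["frame"][:,:,::-1])
b=max(cv2.findContours(mask(W,"yellow"),cv2.RETR_EXTERNAL,cv2.CHAIN_APPROX_NONE)[0],key=cv2.contourArea)
w=onz(W,b[:,0].astype(float),.085)[:,:2]; r=cv2.minAreaRect((w*1000).astype(np.float32)); print(cv2.boundingRect(b),r)
S=cam("scene");m=mask(S,"yellow");m[:,400:]=0
for b in cv2.findContours(m,cv2.RETR_EXTERNAL,cv2.CHAIN_APPROX_NONE)[0]:
    if cv2.contourArea(b)>100:
        w=onz(S,b[:,0].astype(float),.085)[:,:2]; print(cv2.boundingRect(b),cv2.minAreaRect((w*1000).astype(np.float32)))
to(r[0][0]/1e3,r[0][1]/1e3,.0415,-78)
E
```

```text
clock: 5.38
position: [0.5703, 0.0492, 0.0411]
ee_rot: [0.001, 0.63, 0.777, 0.001]
contact_force: [0.3, 0.8, 2.8]
width: 0.0414
gripper_force: 40.0
clock: 5.97
position: [0.5692, 0.0492, 0.1414]
ee_rot: [-0.0, 0.63, 0.777, 0.0]
contact_force: [2.2, -0.1, -0.8]
width: 0.0847
gripper_force: 0.0
clock: 6.97
position: [0.5688, 0.0492, 0.1396]
ee_rot: [-0.0, 0.988, 0.153, -0.0]
contact_force: [-0.1, -0.0, 0.2]
width: 0.0852
gripper_force: 0.0
clock: 7.13
position: [0.5689, 0.0492, 0.1396]
ee_rot: [-0.0, 0.995, 0.103, -0.0]
contact_force: [0.7, 0.4, -0.9]
width: 0.0849
gripper_force: 0.0
(268, 223, 127, 74) ((572.2411499023438, 45.947784423828125), (41.820674896240234, 65.5196762084961), 12.029609680175781)
(341, 251, 29, 51) ((581.4581909179688, 19.25759506225586), (45.51068115234375, 118.36335754394531), 16.256771087646484)
yaw -77.9 pos [0.5689 0.0492 0.1397] | rz 0.1 dx 0.0026 dy 0.0039 dz 0.0982 tilt [-0. -0. -1.]
```

```bash
python3 -m pendant '[{"dx":0.0015,"dy":0.004,"dz":0.03,"rx":0,"ry":0,"rz":0,"hand":0.085},{"dx":0,"dy":0,"dz":0.035,"rx":0,"ry":0,"rz":0,"hand":0.085},{"dx":0,"dy":0,"dz":0.02,"rx":0,"ry":0,"rz":0,"hand":0.085},{"dx":0,"dy":0,"dz":0.01,"rx":0,"ry":0,"rz":0,"hand":0.085},{"dx":0,"dy":0,"dz":0,"rx":0,"ry":0,"rz":0,"hand":0.085},{"dx":0,"dy":0,"dz":0,"rx":0,"ry":0,"rz":0,"hand":0.055},{"dx":0,"dy":0,"dz":0,"rx":0,"ry":0,"rz":0,"hand":0.055},{"dx":0,"dy":0,"dz":0,"rx":0,"ry":0,"rz":0,"hand":0.055},{"dx":0,"dy":0,"dz":0,"rx":0,"ry":0,"rz":0,"hand":0.055},{"dx":0,"dy":0,"dz":0,"rx":0,"ry":0,"rz":0,"hand":0.055}]' 35; python3 -c "
from h import *
to(.496,-.262,.37,-6)"
```

```text
clock: 8.07
position: [0.5725, 0.0456, 0.0462]
ee_rot: [0.0, 0.995, 0.104, 0.002]
contact_force: [-0.6, -0.5, 3.4]
width: 0.0659
gripper_force: 40.9
yaw -78.0 pos [0.5725 0.0456 0.0462] | rz -72.0 dx -0.3139 dy -0.0440 dz -0.3238 tilt [ 0.003  0.001 -1.   ]
```

```bash
python3 -m pendant '[{"dx":0,"dy":0,"dz":-0.03,"rx":0,"ry":0,"rz":0,"hand":0.055},{"dx":0,"dy":0,"dz":-0.041,"rx":0,"ry":0,"rz":0,"hand":0.055},{"dx":0,"dy":0,"dz":-0.041,"rx":0,"ry":0,"rz":0,"hand":0.055},{"dx":0,"dy":0,"dz":-0.041,"rx":0,"ry":0,"rz":0,"hand":0.055},{"dx":0,"dy":0,"dz":-0.041,"rx":0,"ry":0,"rz":0,"hand":0.055},{"dx":0,"dy":0,"dz":-0.041,"rx":0,"ry":0,"rz":0,"hand":0.055},{"dx":0,"dy":0,"dz":-0.041,"rx":0,"ry":0,"rz":0,"hand":0.055},{"dx":0,"dy":0,"dz":-0.02,"rx":0,"ry":0,"rz":0,"hand":0.055}]'; python3 -m pendant '[{"dx":0,"dy":0,"dz":0,"rx":0,"ry":0,"rz":-6.55,"hand":0.055},{"dx":0,"dy":0,"dz":0,"rx":0,"ry":0,"rz":-6.55,"hand":0.055},{"dx":0,"dy":0,"dz":0,"rx":0,"ry":0,"rz":-6.55,"hand":0.055},{"dx":0,"dy":0,"dz":0,"rx":0,"ry":0,"rz":-6.55,"hand":0.055},{"dx":0,"dy":0,"dz":0,"rx":0,"ry":0,"rz":-6.55,"hand":0.055},{"dx":0,"dy":0,"dz":0,"rx":0,"ry":0,"rz":-6.55,"hand":0.055},{"dx":0,"dy":0,"dz":0,"rx":0,"ry":0,"rz":-6.55,"hand":0.055},{"dx":0,"dy":0,"dz":0,"rx":0,"ry":0,"rz":-6.55,"hand":0.055},{"dx":0,"dy":0,"dz":0,"rx":0,"ry":0,"rz":-6.55,"hand":0.055},{"dx":0,"dy":0,"dz":0,"rx":0,"ry":0,"rz":-6.55,"hand":0.055},{"dx":0,"dy":0,"dz":0,"rx":0,"ry":0,"rz":-6.5,"hand":0.055},{"dx":0,"dy":0,"dz":0,"rx":0,"ry":0,"rz":0,"hand":0.055}]'; python3 -c "
from h import *
to(.485,-.38,.33,-6)"
```

```text
clock: 8.73
position: [0.5724, 0.0456, 0.347]
ee_rot: [0.001, 0.995, 0.104, 0.004]
contact_force: [0.9, -0.1, -1.7]
width: 0.0657
gripper_force: 40.6
clock: 9.73
position: [0.5709, 0.0456, 0.3407]
ee_rot: [-0.0, 0.743, 0.67, -0.0]
contact_force: [-0.1, -0.0, -1.2]
width: 0.0654
gripper_force: 40.5
yaw -5.9 pos [0.5709 0.0456 0.3407] | rz 0.1 dx -0.4323 dy -0.0410 dz 0.0107 tilt [ 0. -0. -1.]
```

```bash
python3 -m pendant '[{"dx":-0.036,"dy":-0.0034,"dz":0,"rx":0,"ry":0,"rz":0,"hand":0.055},{"dx":-0.036,"dy":-0.0034,"dz":0,"rx":0,"ry":0,"rz":0,"hand":0.055},{"dx":-0.036,"dy":-0.0034,"dz":0,"rx":0,"ry":0,"rz":0,"hand":0.055},{"dx":-0.036,"dy":-0.0034,"dz":0,"rx":0,"ry":0,"rz":0,"hand":0.055},{"dx":-0.036,"dy":-0.0034,"dz":0,"rx":0,"ry":0,"rz":0,"hand":0.055},{"dx":-0.036,"dy":-0.0034,"dz":0,"rx":0,"ry":0,"rz":0,"hand":0.055},{"dx":-0.036,"dy":-0.0034,"dz":0,"rx":0,"ry":0,"rz":0,"hand":0.055},{"dx":-0.036,"dy":-0.0034,"dz":0,"rx":0,"ry":0,"rz":0,"hand":0.055},{"dx":-0.036,"dy":-0.0034,"dz":0,"rx":0,"ry":0,"rz":0,"hand":0.055},{"dx":-0.036,"dy":-0.0034,"dz":0,"rx":0,"ry":0,"rz":0,"hand":0.055},{"dx":-0.036,"dy":-0.0034,"dz":0,"rx":0,"ry":0,"rz":0,"hand":0.055},{"dx":-0.036,"dy":-0.0034,"dz":0,"rx":0,"ry":0,"rz":0,"hand":0.055}]'; python3 -m pendant '[{"dx":0,"dy":0,"dz":0,"rx":0,"ry":0,"rz":0,"hand":0.055},{"dx":0,"dy":0,"dz":0,"rx":0,"ry":0,"rz":0,"hand":0.055},{"dx":0,"dy":0,"dz":0,"rx":0,"ry":0,"rz":0,"hand":0.055}]'; python3 -c "
from h import *
to(.496,-.262,.33,-6)
W=cam('wrist'); np.savez('w3.npz',P=W['P'],A=W['A'],K=W['K'],D=W['D'])
cv2.imwrite('pics/w3.png',W['frame'][:,:,::-1])"
```

```text
clock: 10.73
position: [0.4845, -0.3812, 0.3408]
ee_rot: [-0.0, 0.745, 0.668, 0.0]
contact_force: [0.7, 0.3, -1.6]
width: 0.0656
gripper_force: 40.5
clock: 10.98
position: [0.4851, -0.3793, 0.3404]
ee_rot: [-0.001, 0.744, 0.668, 0.0]
contact_force: [0.2, 0.4, -0.5]
width: 0.0652
gripper_force: 40.5
yaw -6.2 pos [ 0.4851 -0.3793  0.3404] | rz -0.2 dx 0.1178 dy -0.0015 dz 0.0104 tilt [ 0.002 -0.    -1.   ]
```

View pics/w3.png

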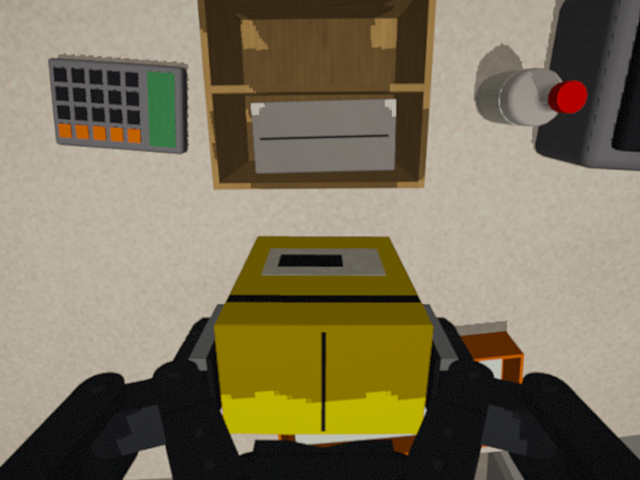

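Wrist view: the carton's near rim corners are at (214,188) and (424,187), and the first partition top is at row ~89 (columns 207–433). The box is held upright and square.

```bash
python3 - <<'E'
from h import *
W=dict(np.load("w3.npz"))
p=onz(W,[[214,188],[424,187],[207.5,89],[432.5,89]],.235)
print(np.round(p*1000,1)[:,:2].tolist(), "width",[round(np.linalg.norm(p[i]-p[i+1])*1e3,1) for i in (0,2)])
a=p[1]-p[0]; th=np.arctan2(a[1],a[0]); b=p[3]-p[2]; th2=np.arctan2(b[1],b[0]); print(np.degrees([th,th2]))
th=np.radians(-6.1); ex=np.array([np.cos(th),np.sin(th)]);ey=np.array([-np.sin(th),np.cos(th)])
n=(p[0]+p[1])[:2]/2; q=(p[2]+p[3])[:2]/2
print("partition-near",(q-n)@ey*1e3,"expect 60", (q-n)@ex*1e3)
print("centre from near",n+.089*ey,"from part",q+.029*ey)
c=(n+.089*ey+q+.029*ey)/2; print("end",c+.058*ey,"mid",c)
E
```

```text
[[421.1, -341.2], [552.8, -354.8], [428.4, -282.4], [559.8, -296.8]] width [np.float64(132.4), np.float64(132.1)]
[-5.92045217 -6.227897  ]
partition-near 58.816786829957465 expect 60 0.9003165301146531
centre from near [ 0.49638655 -0.25948783] from part [ 0.49715604 -0.26076001]
end [ 0.50293461 -0.20245232] mid [ 0.4967713  -0.26012392]
```

```bash
python3 - <<'E'
from h import *
to(.5030,-.2021,.29,-6.1)
E
```

```text
yaw -6.1 pos [ 0.4854 -0.3787  0.3407] | rz 0.0 dx 0.1775 dy -0.0012 dz 0.0507 tilt [ 0.001 -0.    -1.   ]
```

```bash
python3 -m pendant '[{"dx":0.0295,"dy":-0.0002,"dz":0,"rx":0,"ry":0,"rz":0,"hand":0.055},{"dx":0.0295,"dy":-0.0002,"dz":0,"rx":0,"ry":0,"rz":0,"hand":0.055},{"dx":0.0295,"dy":-0.0002,"dz":0,"rx":0,"ry":0,"rz":0,"hand":0.055},{"dx":0.0295,"dy":-0.0002,"dz":0,"rx":0,"ry":0,"rz":0,"hand":0.055},{"dx":0.0295,"dy":-0.0002,"dz":0,"rx":0,"ry":0,"rz":0,"hand":0.055},{"dx":0.03,"dy":-0.0002,"dz":0,"rx":0,"ry":0,"rz":0,"hand":0.055},{"dx":0,"dy":0,"dz":0.025,"rx":0,"ry":0,"rz":0,"hand":0.055},{"dx":0,"dy":0,"dz":0.025,"rx":0,"ry":0,"rz":0,"hand":0.055},{"dx":0,"dy":0,"dz":0,"rx":0,"ry":0,"rz":0,"hand":0.055},{"dx":0,"dy":0,"dz":0,"rx":0,"ry":0,"rz":0,"hand":0.055},{"dx":0,"dy":0,"dz":0,"rx":0,"ry":0,"rz":0,"hand":0.055}]'; python3 - <<'E'
from h import *
to(.5030,-.2021,.178,-6.1)
W=cam('wrist'); cv2.imwrite('pics/w4.png',W['frame'][:,:,::-1])
E
```

```text
clock: 11.95
position: [0.5034, -0.2027, 0.2922]
ee_rot: [0.001, 0.743, 0.669, 0.0]
contact_force: [0.5, 0.0, -2.1]
width: 0.0659
gripper_force: 40.4
yaw -6.0 pos [ 0.5034 -0.2027  0.2922] | rz 0.1 dx 0.0006 dy -0.0005 dz 0.1142 tilt [-0.001  0.002 -1.   ]
```

View pics/w4.png

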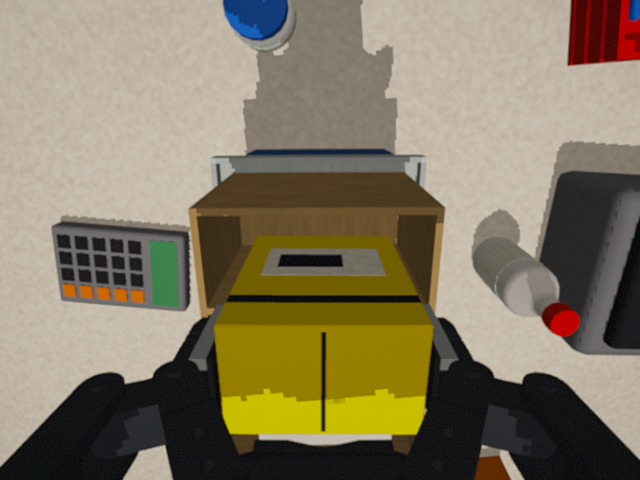

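```bash
python3 - <<'E'
from h import *
W=cam('wrist'); g=cv2.cvtColor(W["frame"],cv2.COLOR_RGB2HSV)
th=np.radians(-6.1); ex=np.array([np.cos(th),np.sin(th)]);ey=np.array([-np.sin(th),np.cos(th)]); c0=np.array([.5030,-.2021])
def f(n,uv,z):
    p=onz(W,uv,z)[:,:2]-c0; print(n,np.round(np.c_[p@ex,p@ey]*1e3,1).tolist())
f("rim far outer",[[191,209],[443,208]],.235)
f("rim far inner",[[203,214],[436,214]],.235)
f("box bottom",[[257,237],[390,237]],.2922-.046)
f("box top far edge",[[218,322],[430,322]],.2922-.046+.085)
E
```

```text
rim far outer [[-66.3, 28.7], [64.2, 29.2]]
rim far inner [[-60.3, 26.0], [60.9, 26.0]]
box bottom [[-30.9, 17.2], [35.5, 17.2]]
box top far edge [[-29.3, 19.5], [33.8, 19.5]]
```

```bash
python3 -m pendant '[{"dx":0.001,"dy":-0.002,"dz":0.01,"rx":0,"ry":0,"rz":0,"hand":0.055},{"dx":0,"dy":0,"dz":0.02,"rx":0,"ry":0,"rz":0,"hand":0.055},{"dx":0,"dy":0,"dz":0.02,"rx":0,"ry":0,"rz":0,"hand":0.055},{"dx":0,"dy":0,"dz":0.02,"rx":0,"ry":0,"rz":0,"hand":0.055},{"dx":0,"dy":0,"dz":0.016,"rx":0,"ry":0,"rz":0,"hand":0.055},{"dx":0,"dy":0,"dz":0.012,"rx":0,"ry":0,"rz":0,"hand":0.055},{"dx":0,"dy":0,"dz":0.008,"rx":0,"ry":0,"rz":0,"hand":0.055},{"dx":0,"dy":0,"dz":0.004,"rx":0,"ry":0,"rz":0,"hand":0.055},{"dx":0,"dy":0,"dz":0.002,"rx":0,"ry":0,"rz":0,"hand":0.055},{"dx":0,"dy":0,"dz":0,"rx":0,"ry":0,"rz":0,"hand":0.055},{"dx":0,"dy":0,"dz":0,"rx":0,"ry":0,"rz":0,"hand":0.055}]'; python3 -m pendant '[{"dx":0,"dy":0,"dz":0.002,"rx":0,"ry":0,"rz":0,"hand":0.055},{"dx":0,"dy":0,"dz":0.001,"rx":0,"ry":0,"rz":0,"hand":0.055},{"dx":0,"dy":0,"dz":0,"rx":0,"ry":0,"rz":0,"hand":0.055},{"dx":0,"dy":0,"dz":0,"rx":0,"ry":0,"rz":0,"hand":0.055}]'
```

```text
clock: 12.97
position: [0.5004, -0.2019, 0.1794]
ee_rot: [-0.0, 0.743, 0.669, -0.0]
contact_force: [-4.2, 1.4, -0.4]
width: 0.0657
gripper_force: 42.1
clock: 13.3
position: [0.5005, -0.2019, 0.1763]
ee_rot: [0.0, 0.743, 0.669, -0.0]
contact_force: [-5.3, 0.8, 1.8]
width: 0.0655
gripper_force: 42.8
```

```bash
python3 -m pendant '[{"dx":0,"dy":0,"dz":-0.004,"rx":0,"ry":0,"rz":0,"hand":0.055},{"dx":0,"dy":0,"dz":0,"rx":0,"ry":0,"rz":0,"hand":0.055},{"dx":0,"dy":0,"dz":0,"rx":0,"ry":0,"rz":0,"hand":0.055}]'; python3 -m pendant '[{"dx":0,"dy":-0.002,"dz":0,"rx":0,"ry":0,"rz":0,"hand":0.055},{"dx":0,"dy":0,"dz":0,"rx":0,"ry":0,"rz":0,"hand":0.055},{"dx":0,"dy":0,"dz":0,"rx":0,"ry":0,"rz":0,"hand":0.055},{"dx":0,"dy":0,"dz":0,"rx":0,"ry":0,"rz":0,"hand":0.055}]'; python3 -c "
from h import *
print(manip.get_state()['contact_force'],manip.get_state()['moment'])
W=cam('wrist'); cv2.imwrite('pics/w5.png',W['frame'][:,:,::-1])"
```

```text
clock: 13.55
position: [0.5009, -0.2019, 0.1801]
ee_rot: [0.0, 0.743, 0.669, 0.0]
contact_force: [-4.1, 0.3, -0.1]
width: 0.0655
gripper_force: 42.9
clock: 13.88
position: [0.5002, -0.2019, 0.1801]
ee_rot: [0.001, 0.743, 0.669, 0.001]
contact_force: [2.2, 0.2, -1.4]
width: 0.066
gripper_force: 41.8
[ 2.18127015  0.18940098 -1.3647395 ] [ 0.00920714 -0.15926425 -0.01310833]
```

View pics/w5.png

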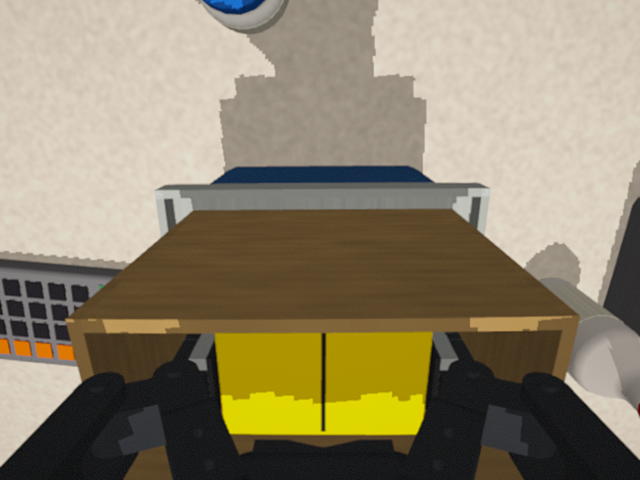

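The box is nearly down. The knuckles just fill the bay length (sideways force flips from -4 N to +2 N over a 2 mm command), so I centre, set down and open only slightly.

```bash
python3 -m pendant '[{"dx":0,"dy":0.0007,"dz":0.002,"rx":0,"ry":0,"rz":0,"hand":0.055},{"dx":0,"dy":0,"dz":0.002,"rx":0,"ry":0,"rz":0,"hand":0.055},{"dx":0,"dy":0,"dz":0.001,"rx":0,"ry":0,"rz":0,"hand":0.055},{"dx":0,"dy":0,"dz":0,"rx":0,"ry":0,"rz":0,"hand":0.055},{"dx":0,"dy":0,"dz":0,"rx":0,"ry":0,"rz":0,"hand":0.055}]'; python3 -m pendant '[{"dx":0,"dy":0,"dz":0,"rx":0,"ry":0,"rz":0,"hand":0.068},{"dx":0,"dy":0,"dz":0,"rx":0,"ry":0,"rz":0,"hand":0.069},{"dx":0,"dy":0,"dz":0,"rx":0,"ry":0,"rz":0,"hand":0.07},{"dx":0,"dy":0,"dz":0,"rx":0,"ry":0,"rz":0,"hand":0.071}]' 20
```

```text
clock: 14.35
position: [0.5002, -0.202, 0.1751]
ee_rot: [0.001, 0.743, 0.669, 0.0]
contact_force: [1.8, -0.9, 3.4]
width: 0.0654
gripper_force: 42.3
clock: 14.68
position: [0.5001, -0.2019, 0.175]
ee_rot: [0.0, 0.743, 0.669, 0.0]
contact_force: [2.9, -0.8, 4.1]
width: 0.0709
gripper_force: 2.8
```

```bash
python3 -m pendant '[{"dx":0,"dy":0,"dz":-0.004,"rx":0,"ry":0,"rz":0,"hand":0.073},{"dx":0,"dy":0.0007,"dz":0,"rx":0,"ry":0,"rz":0,"hand":0.073},{"dx":0,"dy":0,"dz":0,"rx":0,"ry":0,"rz":0,"hand":0.073}]';python3 -m pendant '[{"dx":0,"dy":0,"dz":-0.005,"rx":0,"ry":0,"rz":0,"hand":0.075},{"dx":0,"dy":0,"dz":0,"rx":0,"ry":0,"rz":0,"hand":0.075},{"dx":0,"dy":0,"dz":0,"rx":0,"ry":0,"rz":0,"hand":0.075}]'
```

```text
clock: 14.93
position: [0.4994, -0.2015, 0.1784]
ee_rot: [-0.001, 0.743, 0.669, -0.001]
contact_force: [0.8, -0.6, 1.1]
width: 0.0729
gripper_force: 0.5
clock: 15.18
position: [0.5001, -0.2017, 0.1838]
ee_rot: [-0.0, 0.743, 0.669, -0.0]
contact_force: [0.1, -0.2, 0.5]
width: 0.0748
gripper_force: 0.0
```

```bash
python3 -m pendant '[{"dx":0,"dy":0,"dz":-0.01,"rx":0,"ry":0,"rz":0,"hand":0.075},{"dx":0,"dy":0,"dz":-0.015,"rx":0,"ry":0,"rz":0,"hand":0.075},{"dx":0,"dy":0,"dz":-0.035,"rx":0,"ry":0,"rz":0,"hand":0.085},{"dx":0,"dy":0,"dz":-0.04,"rx":0,"ry":0,"rz":0,"hand":0.085},{"dx":0,"dy":0,"dz":-0.04,"rx":0,"ry":0,"rz":0,"hand":0.085}]'; python3 - <<'E'
from h import *
to(.499,.182,.23,12)
W=cam("wrist")
b=max(cv2.findContours(mask(W,"yellow")[:, :]*1,cv2.RETR_EXTERNAL,cv2.CHAIN_APPROX_NONE)[0],key=cv2.contourArea)
w=onz(W,b[:,0].astype(float),.212)[:,:2]; print(cv2.boundingRect(b),cv2.minAreaRect((w*1000).astype(np.float32)))
# dial, needle by two cameras
o=np.array([.4968,-.2598,0]);th=np.radians(-6.1);ex=np.array([np.cos(th),np.sin(th),0]);ey=np.array([-np.sin(th),np.cos(th),0])
out=[]
for dd,sg in ((cam("scene"),1),(cam("side"),-1)):
    g=np.mgrid[0:400,0:400]; u=(g[1]-200)/4000; z=.053+(200-g[0])/4000
    P=o+sg*.077*ex+(u*sg)[...,None]*ey+z[...,None]*[0,0,1]
    m=proj(dd,P.reshape(-1,3)).reshape(400,400,2).astype(np.float32)
    out.append(cv2.remap(dd["frame"],m[...,0],m[...,1],cv2.INTER_CUBIC))
cv2.imwrite("pics/dial2.png",np.hstack(out)[:,:,::-1])
for im,n in zip(out,"+-"):
    h=cv2.cvtColor(im,cv2.COLOR_RGB2HSV)
    gm=cv2.inRange(h,(45,60,40),(85,255,255)); M=cv2.moments(gm,True); rm=cv2.inRange(h,(0,100,40),(10,255,255))|cv2.inRange(h,(170,100,40),(180,255,255));N=cv2.moments(rm,True)
    print(n,"green",M["m10"]/M["m00"],M["m01"]/M["m00"],"red",N["m10"]/N["m00"],N["m01"]/N["m00"], [cv2.boundingRect(gm),cv2.boundingRect(rm)])
E
```

```text
clock: 15.6
position: [0.4996, -0.2014, 0.3254]
ee_rot: [-0.001, 0.743, 0.669, -0.0]
contact_force: [0.4, -1.0, -0.4]
width: 0.0851
gripper_force: 0.0
yaw -6.0 pos [ 0.4996 -0.2014  0.3254] | rz -18.0 dx 0.3751 dy 0.0791 dz 0.0954 tilt [ 0.001 -0.001 -1.   ]
(272, 200, 106, 70) ((501.264892578125, -204.8945770263672), (49.01966857910156, 69.98292541503906), 83.98210906982422)
+ green 207.70536526220067 68.92755380418309 red 309.6539065847736 114.34680759891444 [(175, 32, 63, 72), (246, 56, 125, 129)]
- green 186.25607180570222 74.9936642027455 red 78.296338455701 121.991083285904 [(157, 55, 58, 41), (16, 66, 132, 124)]
```

View pics/dial2.png

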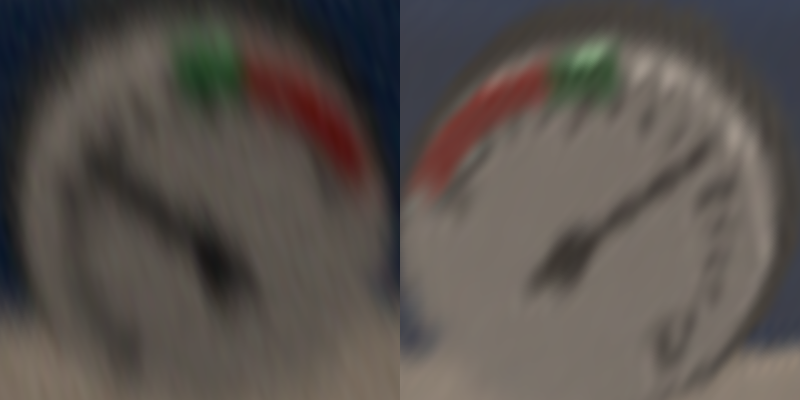

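Dial picture: on the right view the pivot is (570,253), the tip (705,150) and green (586,73). On the left they are (217,255), (95,150) and (208,69). Both put the needle ≈47° short of centre, about 1.67 rad or 0.67 kg. The remaining ~0.33 kg is the green box, at rack slot pixel (320,305) in the earlier wrist view.

```bash
python3 -m pendant '[{"dx":0,"dy":0,"dz":0,"rx":0,"ry":0,"rz":-6,"hand":0.085},{"dx":0,"dy":0,"dz":0,"rx":0,"ry":0,"rz":-6,"hand":0.085},{"dx":0,"dy":0,"dz":0,"rx":0,"ry":0,"rz":-6,"hand":0.085}]' >/dev/null; python3 -m pendant '[{"dx":0.0375,"dy":0.0079,"dz":0,"rx":0,"ry":0,"rz":0,"hand":0.085},{"dx":0.0375,"dy":0.0079,"dz":0,"rx":0,"ry":0,"rz":0,"hand":0.085},{"dx":0.0375,"dy":0.0079,"dz":0,"rx":0,"ry":0,"rz":0,"hand":0.085},{"dx":0.0375,"dy":0.0079,"dz":0,"rx":0,"ry":0,"rz":0,"hand":0.085},{"dx":0.0375,"dy":0.0079,"dz":0,"rx":0,"ry":0,"rz":0,"hand":0.085},{"dx":0.0375,"dy":0.0079,"dz":0,"rx":0,"ry":0,"rz":0,"hand":0.085},{"dx":0.0375,"dy":0.0079,"dz":0,"rx":0,"ry":0,"rz":0,"hand":0.085},{"dx":0.0375,"dy":0.0079,"dz":0.02,"rx":0,"ry":0,"rz":0,"hand":0.085},{"dx":0.0375,"dy":0.0079,"dz":0.02,"rx":0,"ry":0,"rz":0,"hand":0.085},{"dx":0.0375,"dy":0.0079,"dz":0.02,"rx":0,"ry":0,"rz":0,"hand":0.085},{"dx":0,"dy":0,"dz":0.035,"rx":0,"ry":0,"rz":0,"hand":0.085},{"dx":0,"dy":0,"dz":0,"rx":0,"ry":0,"rz":0,"hand":0.085}]'; python3 -m pendant '[{"dx":0,"dy":0,"dz":0,"rx":0,"ry":0,"rz":0,"hand":0.085},{"dx":0,"dy":0,"dz":0,"rx":0,"ry":0,"rz":0,"hand":0.085}]'>/dev/null;python3 - <<'E'
from h import *
to(.4995,.1818,.045,11.8)
W=cam("wrist")
for c in ("green","red"):
  b=max(cv2.findContours(mask(W,c),cv2.RETR_EXTERNAL,cv2.CHAIN_APPROX_NONE)[0],key=cv2.contourArea)
  w=onz(W,b[:,0].astype(float),.091)[:,:2]; print(c,cv2.boundingRect(b),cv2.minAreaRect((w*1000).astype(np.float32)))
E
```

```text
clock: 17.0
position: [0.4942, 0.1782, 0.2236]
ee_rot: [-0.005, 0.628, 0.778, -0.006]
contact_force: [-1.7, -0.5, -0.9]
width: 0.085
gripper_force: 0.0
yaw 11.9 pos [0.5004 0.1767 0.2317] | rz 0.1 dx 0.0052 dy 0.0002 dz 0.1867 tilt [-0.  0. -1.]
green (294, 167, 58, 88) ((499.9816589355469, 181.7098388671875), (41.293853759765625, 65.83248138427734), 10.586470603942871)
red (289, 0, 65, 40) ((472.90625, 306.3657531738281), (41.08987808227539, 22.915699005126953), 11.85939884185791)
```

```bash
python3 -m pendant '[{"dx":0.004,"dy":0,"dz":0.026,"rx":0,"ry":0,"rz":0,"hand":0.085},{"dx":0,"dy":0,"dz":0.04,"rx":0,"ry":0,"rz":0,"hand":0.085},{"dx":0,"dy":0,"dz":0.04,"rx":0,"ry":0,"rz":0,"hand":0.085},{"dx":0,"dy":0,"dz":0.04,"rx":0,"ry":0,"rz":0,"hand":0.085},{"dx":0,"dy":0,"dz":0.025,"rx":0,"ry":0,"rz":0,"hand":0.085},{"dx":0,"dy":0,"dz":0.015,"rx":0,"ry":0,"rz":0,"hand":0.085},{"dx":0,"dy":0,"dz":0,"rx":0,"ry":0,"rz":0,"hand":0.03},{"dx":0,"dy":0,"dz":0,"rx":0,"ry":0,"rz":0,"hand":0.03},{"dx":0,"dy":0,"dz":0,"rx":0,"ry":0,"rz":0,"hand":0.03},{"dx":0,"dy":0,"dz":0,"rx":0,"ry":0,"rz":0,"hand":0.03},{"dx":0,"dy":0,"dz":0,"rx":0,"ry":0,"rz":0,"hand":0.03},{"dx":0,"dy":0,"dz":0,"rx":0,"ry":0,"rz":0,"hand":0.03}]' 45; python3 -c "
from h import *
to(.57,.05,.16,12)"
```

```text
clock: 18.22
position: [0.5006, 0.1811, 0.0472]
ee_rot: [0.002, 0.63, 0.777, 0.001]
contact_force: [-0.7, -2.5, 7.1]
width: 0.0416
gripper_force: 48.5
yaw 12.0 pos [0.5006 0.1811 0.0472] | rz -0.0 dx -0.1427 dy 0.0406 dz -0.1128 tilt [-0.001  0.004 -1.   ]
```

```bash
python3 -m pendant '[{"dx":0,"dy":0,"dz":-0.02,"rx":0,"ry":0,"rz":0,"hand":0.03},{"dx":0,"dy":0,"dz":-0.04,"rx":0,"ry":0,"rz":0,"hand":0.03},{"dx":0,"dy":0,"dz":-0.04,"rx":0,"ry":0,"rz":0,"hand":0.03},{"dx":0,"dy":0,"dz":-0.015,"rx":0,"ry":0,"rz":0,"hand":0.03},{"dx":0,"dy":0,"dz":0,"rx":0,"ry":0,"rz":0,"hand":0.03},{"dx":-0.0286,"dy":0.0082,"dz":0,"rx":0,"ry":0,"rz":0,"hand":0.03},{"dx":-0.0286,"dy":0.0082,"dz":0,"rx":0,"ry":0,"rz":0,"hand":0.03},{"dx":-0.0286,"dy":0.0082,"dz":0,"rx":0,"ry":0,"rz":0,"hand":0.03},{"dx":-0.0286,"dy":0.0082,"dz":0,"rx":0,"ry":0,"rz":0,"hand":0.03},{"dx":-0.0286,"dy":0.0082,"dz":0,"rx":0,"ry":0,"rz":0,"hand":0.03},{"dx":0,"dy":0,"dz":0,"rx":0,"ry":0,"rz":0,"hand":0.03},{"dx":0,"dy":0,"dz":0,"rx":0,"ry":0,"rz":0,"hand":0.03}]'; python3 -m pendant '[{"dx":0,"dy":0,"dz":0.035,"rx":0,"ry":0,"rz":0,"hand":0.03},{"dx":0,"dy":0,"dz":0.04,"rx":0,"ry":0,"rz":0,"hand":0.03},{"dx":0,"dy":0,"dz":0.025,"rx":0,"ry":0,"rz":0,"hand":0.03},{"dx":0,"dy":0,"dz":0.01,"rx":0,"ry":0,"rz":0,"hand":0.03},{"dx":0,"dy":0,"dz":0.006,"rx":0,"ry":0,"rz":0,"hand":0.03},{"dx":0,"dy":0,"dz":0.003,"rx":0,"ry":0,"rz":0,"hand":0.03},{"dx":0,"dy":0,"dz":0,"rx":0,"ry":0,"rz":0,"hand":0.03},{"dx":0,"dy":0,"dz":0,"rx":0,"ry":0,"rz":0,"hand":0.03}]'
```

```text
clock: 19.22
position: [0.5684, 0.0484, 0.158]
ee_rot: [-0.001, 0.631, 0.776, -0.001]
contact_force: [-1.0, -0.4, -2.7]
width: 0.0415
gripper_force: 47.5
clock: 19.88
position: [0.5702, 0.0503, 0.0424]
ee_rot: [0.001, 0.629, 0.777, 0.001]
contact_force: [0.3, -0.6, -3.2]
width: 0.042
gripper_force: 47.6
```

```bash
python3 -m pendant '[{"dx":0,"dy":0,"dz":0.0015,"rx":0,"ry":0,"rz":0,"hand":0.03},{"dx":0,"dy":0,"dz":0,"rx":0,"ry":0,"rz":0,"hand":0.03},{"dx":0,"dy":0,"dz":0,"rx":0,"ry":0,"rz":0,"hand":0.03},{"dx":0,"dy":0,"dz":0,"rx":0,"ry":0,"rz":0,"hand":0.085},{"dx":0,"dy":0,"dz":0,"rx":0,"ry":0,"rz":0,"hand":0.085},{"dx":0,"dy":0,"dz":0,"rx":0,"ry":0,"rz":0,"hand":0.085},{"dx":0,"dy":0,"dz":0,"rx":0,"ry":0,"rz":0,"hand":0.085},{"dx":0,"dy":0,"dz":-0.03,"rx":0,"ry":0,"rz":0,"hand":0.085},{"dx":0,"dy":0,"dz":-0.04,"rx":0,"ry":0,"rz":0,"hand":0.085},{"dx":0,"dy":0,"dz":-0.03,"rx":0,"ry":0,"rz":0,"hand":0.085}]'; python3 -m pendant '[{"dx":0,"dy":0,"dz":0,"rx":0,"ry":0,"rz":7,"hand":0.085},{"dx":0,"dy":0,"dz":0,"rx":0,"ry":0,"rz":7,"hand":0.085},{"dx":0,"dy":0,"dz":0,"rx":0,"ry":0,"rz":7,"hand":0.085},{"dx":0,"dy":0,"dz":0,"rx":0,"ry":0,"rz":7,"hand":0.085},{"dx":0,"dy":0,"dz":0,"rx":0,"ry":0,"rz":7,"hand":0.085},{"dx":0,"dy":0,"dz":0,"rx":0,"ry":0,"rz":7,"hand":0.085},{"dx":0,"dy":0,"dz":0,"rx":0,"ry":0,"rz":7,"hand":0.085},{"dx":0,"dy":0,"dz":0,"rx":0,"ry":0,"rz":7,"hand":0.085},{"dx":0,"dy":0,"dz":0,"rx":0,"ry":0,"rz":7,"hand":0.085},{"dx":0,"dy":0,"dz":0,"rx":0,"ry":0,"rz":7,"hand":0.085},{"dx":0,"dy":0,"dz":0,"rx":0,"ry":0,"rz":7,"hand":0.085},{"dx":0,"dy":0,"dz":0,"rx":0,"ry":0,"rz":7,"hand":0.085}]'; python3 -m pendant '[{"dx":0,"dy":0,"dz":0,"rx":0,"ry":0,"rz":6,"hand":0.085},{"dx":0,"dy":0,"dz":0,"rx":0,"ry":0,"rz":0,"hand":0.085}]';python3 - <<'E'
from h import *
W=cam("wrist")
b=max(cv2.findContours(mask(W,"green"),cv2.RETR_EXTERNAL,cv2.CHAIN_APPROX_NONE)[0],key=cv2.contourArea)
w=onz(W,b[:,0].astype(float),.085)[:,:2]; r=cv2.minAreaRect((w*1000).astype(np.float32)); print(cv2.boundingRect(b),r)
to(r[0][0]/1e3,r[0][1]/1e3,.060,-78)
E
```

```text
clock: 20.72
position: [0.569, 0.0497, 0.141]
ee_rot: [0.0, 0.63, 0.777, 0.0]
contact_force: [1.5, 0.1, 0.1]
width: 0.0855
gripper_force: 0.0
clock: 21.72
position: [0.5687, 0.0497, 0.1392]
ee_rot: [-0.0, 0.988, 0.153, -0.0]
contact_force: [0.3, 0.2, -0.2]
width: 0.0851
gripper_force: 0.0
clock: 21.88
position: [0.5687, 0.0498, 0.1392]
ee_rot: [-0.0, 0.995, 0.103, -0.0]
contact_force: [-0.3, -0.2, 0.1]
width: 0.0851
gripper_force: 0.0
(260, 217, 126, 79) ((573.3435668945312, 51.31126403808594), (44.32101821899414, 64.73451232910156), 11.837116241455078)
yaw -77.9 pos [0.5687 0.0497 0.1392] | rz 0.1 dx 0.0048 dy -0.0006 dz 0.0792 tilt [-0. -0. -1.]
```

```bash
python3 -m pendant '[{"dx":0.002,"dy":-0.001,"dz":0.03,"rx":0,"ry":0,"rz":0,"hand":0.085},{"dx":0,"dy":0,"dz":0.03,"rx":0,"ry":0,"rz":0,"hand":0.085},{"dx":0,"dy":0,"dz":0.015,"rx":0,"ry":0,"rz":0,"hand":0.085},{"dx":0,"dy":0,"dz":0.007,"rx":0,"ry":0,"rz":0,"hand":0.085},{"dx":0,"dy":0,"dz":0,"rx":0,"ry":0,"rz":0,"hand":0.085},{"dx":0,"dy":0,"dz":0,"rx":0,"ry":0,"rz":0,"hand":0.055},{"dx":0,"dy":0,"dz":0,"rx":0,"ry":0,"rz":0,"hand":0.055},{"dx":0,"dy":0,"dz":0,"rx":0,"ry":0,"rz":0,"hand":0.055},{"dx":0,"dy":0,"dz":0,"rx":0,"ry":0,"rz":0,"hand":0.055},{"dx":0,"dy":0,"dz":0,"rx":0,"ry":0,"rz":0,"hand":0.055}]' 45; python3 -m pendant '[{"dx":0,"dy":0,"dz":0,"rx":0,"ry":0,"rz":0,"hand":0.055},{"dx":0,"dy":0,"dz":-0.03,"rx":0,"ry":0,"rz":0,"hand":0.055},{"dx":0,"dy":0,"dz":-0.041,"rx":0,"ry":0,"rz":0,"hand":0.055},{"dx":0,"dy":0,"dz":-0.041,"rx":0,"ry":0,"rz":0,"hand":0.055},{"dx":0,"dy":0,"dz":-0.041,"rx":0,"ry":0,"rz":0,"hand":0.055},{"dx":0,"dy":0,"dz":-0.041,"rx":0,"ry":0,"rz":0,"hand":0.055},{"dx":0,"dy":0,"dz":-0.041,"rx":0,"ry":0,"rz":0,"hand":0.055},{"dx":0,"dy":0,"dz":-0.041,"rx":0,"ry":0,"rz":0,"hand":0.055},{"dx":0,"dy":0,"dz":-0.01,"rx":0,"ry":0,"rz":0,"hand":0.055}]'
```

```text
clock: 22.77
position: [0.5721, 0.051, 0.0589]
ee_rot: [0.0, 0.995, 0.104, 0.002]
contact_force: [0.1, -1.0, 4.4]
width: 0.0651
gripper_force: 51.6
clock: 23.52
position: [0.5723, 0.0513, 0.3502]
ee_rot: [0.001, 0.995, 0.104, 0.005]
contact_force: [2.0, 0.8, -1.7]
width: 0.0651
gripper_force: 53.6
```

```bash
python3 -m pendant '[{"dx":0,"dy":0,"dz":0,"rx":0,"ry":0,"rz":-6.55,"hand":0.055},{"dx":0,"dy":0,"dz":0,"rx":0,"ry":0,"rz":-6.55,"hand":0.055},{"dx":0,"dy":0,"dz":0,"rx":0,"ry":0,"rz":-6.55,"hand":0.055},{"dx":0,"dy":0,"dz":0,"rx":0,"ry":0,"rz":-6.55,"hand":0.055},{"dx":0,"dy":0,"dz":0,"rx":0,"ry":0,"rz":-6.55,"hand":0.055},{"dx":0,"dy":0,"dz":0,"rx":0,"ry":0,"rz":-6.55,"hand":0.055},{"dx":0,"dy":0,"dz":0,"rx":0,"ry":0,"rz":-6.55,"hand":0.055},{"dx":0,"dy":0,"dz":0,"rx":0,"ry":0,"rz":-6.55,"hand":0.055},{"dx":0,"dy":0,"dz":0,"rx":0,"ry":0,"rz":-6.55,"hand":0.055},{"dx":0,"dy":0,"dz":0,"rx":0,"ry":0,"rz":-6.55,"hand":0.055},{"dx":0,"dy":0,"dz":0,"rx":0,"ry":0,"rz":-6.5,"hand":0.055},{"dx":0,"dy":0,"dz":0,"rx":0,"ry":0,"rz":0,"hand":0.055}]'; python3 -c "
from h import *
to(.4942,-.2592,.33,-6.1)"
```

```text
clock: 24.52
position: [0.5696, 0.0513, 0.3414]
ee_rot: [-0.002, 0.743, 0.67, -0.001]
contact_force: [0.8, 0.7, -3.4]
width: 0.0651
gripper_force: 53.4
yaw -5.9 pos [0.5696 0.0513 0.3414] | rz 0.2 dx -0.3168 dy -0.0420 dz 0.0114 tilt [ 0.    -0.004 -1.   ]
```

```bash
python3 -m pendant '[{"dx":-0.0352,"dy":-0.0047,"dz":0,"rx":0,"ry":0,"rz":0.2,"hand":0.055},{"dx":-0.0352,"dy":-0.0047,"dz":0,"rx":0,"ry":0,"rz":0,"hand":0.055},{"dx":-0.0352,"dy":-0.0047,"dz":0,"rx":0,"ry":0,"rz":0,"hand":0.055},{"dx":-0.0352,"dy":-0.0047,"dz":0,"rx":0,"ry":0,"rz":0,"hand":0.055},{"dx":-0.0352,"dy":-0.0047,"dz":0,"rx":0,"ry":0,"rz":0,"hand":0.055},{"dx":-0.0352,"dy":-0.0047,"dz":0,"rx":0,"ry":0,"rz":0,"hand":0.055},{"dx":-0.0352,"dy":-0.0047,"dz":0,"rx":0,"ry":0,"rz":0,"hand":0.055},{"dx":-0.0352,"dy":-0.0047,"dz":0,"rx":0,"ry":0,"rz":0,"hand":0.055},{"dx":-0.0352,"dy":-0.0047,"dz":0,"rx":0,"ry":0,"rz":0,"hand":0.055},{"dx":0,"dy":0,"dz":0,"rx":0,"ry":0,"rz":0,"hand":0.055},{"dx":0,"dy":0,"dz":0.02,"rx":0,"ry":0,"rz":0,"hand":0.055},{"dx":0,"dy":0,"dz":0.01,"rx":0,"ry":0,"rz":0,"hand":0.055}]';python3 -m pendant '[{"dx":0,"dy":0,"dz":0,"rx":0,"ry":0,"rz":0,"hand":0.055},{"dx":0,"dy":0,"dz":0,"rx":0,"ry":0,"rz":0,"hand":0.055},{"dx":0,"dy":0,"dz":0,"rx":0,"ry":0,"rz":0,"hand":0.055}]'; python3 - <<'E'
from h import *
to(.4940,-.2594,.188,-6.1)
W=cam("wrist"); cv2.imwrite("pics/w6.png",W["frame"][:,:,::-1])
m=mask(W,"green");b=max(cv2.findContours(m,cv2.RETR_EXTERNAL,cv2.CHAIN_APPROX_NONE)[0],key=cv2.contourArea);x,y,w,h=cv2.boundingRect(b)
e=np.float64(b[:,0]); bot=e[e[:,1]<y+3]; print("green far bottom edge px",(bot[:,0].min(),bot[:,0].max(),y),cv2.boundingRect(b))
my=mask(W,"yellow");b=max(cv2.findContours(my,cv2.RETR_EXTERNAL,cv2.CHAIN_APPROX_NONE)[0],key=cv2.contourArea);print("yellow",cv2.boundingRect(b))
z=W["position"][2] if "position" in W else manip.get_state()["position"][2]
th=np.radians(-6.1); ex=np.array([np.cos(th),np.sin(th)]);ey=np.array([-np.sin(th),np.cos(th)]); c0=np.array([.4940,-.2594])
p=onz(W,[[bot[:,0].min(),y],[bot[:,0].max(),y]],z-.0589)[:,:2]-c0; print("green bottom far edge",np.round(np.c_[p@ex,p@ey]*1e3,1))
e=np.float64(b[:,0]); p=onz(W,e,.212)[:,:2]-c0; print("yellow ex",p@ex.T.min() if 0 else np.round([(p@ex).min()*1e3,(p@ex).max()*1e3,(p@ey).min()*1e3,(p@ey).max()*1e3],1))
E
```

```text
clock: 25.52
position: [0.4931, -0.2592, 0.3109]
ee_rot: [-0.002, 0.746, 0.666, -0.0]
contact_force: [0.1, 0.6, -3.0]
width: 0.0649
gripper_force: 53.3
clock: 25.77
position: [0.4945, -0.2587, 0.3136]
ee_rot: [0.0, 0.744, 0.668, 0.0]
contact_force: [0.7, -1.3, -3.5]
width: 0.0652
gripper_force: 53.3
yaw -6.2 pos [ 0.4945 -0.2587  0.3136] | rz -0.1 dx -0.0008 dy -0.0004 dz 0.1256 tilt [ 0.  0. -1.]
green far bottom edge px (np.float64(233.0), np.float64(413.0), 285) (224, 285, 199, 122)
yellow (266, 109, 114, 76)
green bottom far edge [[-48.4 -13. ]
 [ 51.3 -13.2]]
yellow ex [-32.1  35.1  34.8  79.4]
```

```bash
python3 - <<'E'
from h import *
W=cam("wrist"); z=manip.get_state()["position"][2]
th=np.radians(-6.1); ex=np.array([np.cos(th),np.sin(th)]);ey=np.array([-np.sin(th),np.cos(th)]); c0=np.array([.4940,-.2594])
m=cv2.inRange(hsv(W),(45,80,20),(85,255,255)); m[:,:200]=0;m[:,450:]=0
ys,xs=np.nonzero(m); print(ys.min(),ys.max())
for r in range(ys.min(),ys.min()+6,2): print(r,xs[ys==r].min(),xs[ys==r].max())
y=ys.min()+2;p=onz(W,[[xs[ys==y].min(),y-1.5],[xs[ys==y].max(),y-1.5]],z-.0589)[:,:2]-c0; print("bottom far edge",np.round(np.c_[p@ex,p@ey]*1e3,1))
E
```

```text
229 476
229 262 385
231 261 386
233 260 387
bottom far edge [[-30.9  19. ]
 [ 35.1  18.8]]
```

```bash
python3 -m pendant '[{"dx":0,"dy":-0.0005,"dz":0.015,"rx":0,"ry":0,"rz":0,"hand":0.055},{"dx":0,"dy":0,"dz":0.02,"rx":0,"ry":0,"rz":0,"hand":0.055},{"dx":0,"dy":0,"dz":0.02,"rx":0,"ry":0,"rz":0,"hand":0.055},{"dx":0,"dy":0,"dz":0.02,"rx":0,"ry":0,"rz":0,"hand":0.055},{"dx":0,"dy":0,"dz":0.02,"rx":0,"ry":0,"rz":0,"hand":0.055},{"dx":0,"dy":0,"dz":0.012,"rx":0,"ry":0,"rz":0,"hand":0.055},{"dx":0,"dy":0,"dz":0.01,"rx":0,"ry":0,"rz":0,"hand":0.055},{"dx":0,"dy":0,"dz":0.005,"rx":0,"ry":0,"rz":0,"hand":0.055},{"dx":0,"dy":0,"dz":0.002,"rx":0,"ry":0,"rz":0,"hand":0.055},{"dx":0,"dy":0,"dz":0,"rx":0,"ry":0,"rz":0,"hand":0.055},{"dx":0,"dy":0,"dz":0,"rx":0,"ry":0,"rz":0,"hand":0.055},{"dx":0,"dy":0,"dz":0,"rx":0,"ry":0,"rz":0,"hand":0.055}]'
```

```text
clock: 26.87
position: [0.4944, -0.2595, 0.1905]
ee_rot: [0.001, 0.745, 0.668, 0.0]
contact_force: [0.0, -0.2, -3.5]
width: 0.0651
gripper_force: 53.3
```

```bash
python3 -m pendant '[{"dx":0,"dy":0,"dz":0.002,"rx":0,"ry":0,"rz":0,"hand":0.055},{"dx":0,"dy":0,"dz":0.001,"rx":0,"ry":0,"rz":0,"hand":0.055},{"dx":0,"dy":0,"dz":0,"rx":0,"ry":0,"rz":0,"hand":0.055},{"dx":0,"dy":0,"dz":0,"rx":0,"ry":0,"rz":0,"hand":0.055}]'
```

```text
clock: 27.2
position: [0.4937, -0.2591, 0.1864]
ee_rot: [-0.0, 0.745, 0.668, 0.0]
contact_force: [-0.4, 0.2, -2.8]
width: 0.0652
gripper_force: 53.3
```

```bash
python3 -m pendant '[{"dx":0,"dy":0,"dz":0.002,"rx":0,"ry":0,"rz":0,"hand":0.055},{"dx":0,"dy":0,"dz":0.002,"rx":0,"ry":0,"rz":0,"hand":0.055},{"dx":0,"dy":0,"dz":0,"rx":0,"ry":0,"rz":0,"hand":0.055},{"dx":0,"dy":0,"dz":0,"rx":0,"ry":0,"rz":0,"hand":0.055}]'
```

```text
clock: 27.53
position: [0.4938, -0.2592, 0.1826]
ee_rot: [0.0, 0.745, 0.668, 0.0]
contact_force: [-0.2, 1.2, -0.8]
width: 0.0651
gripper_force: 53.7
```

Nearly all the weight is on the floor now. Releasing gently and backing out.

```bash
python3 -m pendant '[{"dx":0,"dy":0,"dz":0.001,"rx":0,"ry":0,"rz":0,"hand":0.055},{"dx":0,"dy":0,"dz":0,"rx":0,"ry":0,"rz":0,"hand":0.068},{"dx":0,"dy":0,"dz":0,"rx":0,"ry":0,"rz":0,"hand":0.07},{"dx":0,"dy":0,"dz":0,"rx":0,"ry":0,"rz":0,"hand":0.072},{"dx":0,"dy":0,"dz":0,"rx":0,"ry":0,"rz":0,"hand":0.073},{"dx":0,"dy":0,"dz":0,"rx":0,"ry":0,"rz":0,"hand":0.073}]' 20;  python3 -m pendant '[{"dx":0,"dy":0,"dz":-0.005,"rx":0,"ry":0,"rz":0,"hand":0.075},{"dx":0,"dy":0,"dz":0,"rx":0,"ry":0,"rz":0,"hand":0.075},{"dx":0,"dy":0,"dz":0,"rx":0,"ry":0,"rz":0,"hand":0.075}]'
```

```text
clock: 28.03
position: [0.4939, -0.2592, 0.1815]
ee_rot: [0.0, 0.745, 0.668, 0.0]
contact_force: [-0.6, 0.1, 0.0]
width: 0.0731
gripper_force: 0.0
clock: 28.28
position: [0.494, -0.2593, 0.1869]
ee_rot: [0.001, 0.745, 0.668, 0.0]
contact_force: [0.4, -0.1, -0.6]
width: 0.0755
gripper_force: 0.0
```

```bash
python3 -m pendant '[{"dx":0,"dy":0,"dz":-0.01,"rx":0,"ry":0,"rz":0,"hand":0.075},{"dx":0,"dy":0,"dz":-0.02,"rx":0,"ry":0,"rz":0,"hand":0.075},{"dx":0,"dy":0,"dz":-0.035,"rx":0,"ry":0,"rz":0,"hand":0.085},{"dx":0,"dy":0,"dz":-0.04,"rx":0,"ry":0,"rz":0,"hand":0.085},{"dx":0,"dy":0,"dz":-0.04,"rx":0,"ry":0,"rz":0,"hand":0.085},{"dx":0,"dy":0,"dz":-0.03,"rx":0,"ry":0,"rz":0,"hand":0.085},{"dx":0,"dy":0,"dz":0,"rx":0,"ry":0,"rz":0,"hand":0.085},{"dx":0,"dy":0,"dz":0,"rx":0,"ry":0,"rz":0,"hand":0.085}]'; python3 - <<'E'
from h import *
o=np.array([.4968,-.2598,0]);th=np.radians(-6.1);ex=np.array([np.cos(th),np.sin(th),0]);ey=np.array([-np.sin(th),np.cos(th),0])
out=[]
for dd,sg in ((cam("scene"),1),(cam("side"),-1)):
    g=np.mgrid[0:400,0:400]; u=(g[1]-200)/4000; z=.053+(200-g[0])/4000
    P=o+sg*.077*ex+(u*sg)[...,None]*ey+z[...,None]*[0,0,1]
    m=proj(dd,P.reshape(-1,3)).reshape(400,400,2).astype(np.float32)
    out.append(cv2.remap(dd["frame"],m[...,0],m[...,1],cv2.INTER_CUBIC))
new=np.hstack(out)[:,:,::-1]; cv2.imwrite("pics/dial3.png",new); old=cv2.imread("pics/dial2.png")
a=np.arange(-100,101,2)
for n,piv,gr,sg in (("+x",(217,255),(208,69),1),("-x",(570,253),(586,73),-1)):
  z0=np.degrees(np.arctan2(gr[0]-piv[0],piv[1]-gr[1]))
  for nm,im in (("old",old),("new",new)):
    gi=cv2.cvtColor(np.ascontiguousarray(im),cv2.COLOR_BGR2GRAY).astype(np.float32)
    prof=[]
    for t in a:
        r=np.arange(40,110); q=np.radians(t); x=piv[0]+r*np.sin(q);y=piv[1]-r*np.cos(q)
        prof.append(cv2.remap(gi,np.float32(x)[None],np.float32(y)[None],1).mean())
    prof=np.array(prof); k=prof.argmin(); t=a[k]
    print(n,nm,"needle deg from green",sg*(t-z0),"rad",2.5+sg*np.radians(t-z0),"depth",prof.min(),np.median(prof))
W=cam("wrist")
for c in ("green","yellow"):
  b=max(cv2.findContours(mask(W,c),cv2.RETR_EXTERNAL,cv2.CHAIN_APPROX_NONE)[0],key=cv2.contourArea)
  w=onz(W,b[:,0].astype(float),.208)[:,:2]; print(c,cv2.boundingRect(b),cv2.minAreaRect((w*1000).astype(np.float32)))
to(.494,-.26,.33,-6)
E
```

```text
clock: 28.95
position: [0.4944, -0.2596, 0.3643]
ee_rot: [0.003, 0.745, 0.668, 0.001]
contact_force: [-0.1, -0.0, -1.2]
width: 0.0848
gripper_force: 0.0
+x old needle deg from green -51.229784202799806 rad 1.605871590574965 depth 46.587917 84.9
+x new needle deg from green -5.229784202799808 rad 2.4087230464923564 depth 47.322823 86.53979
-x old needle deg from green -48.92039213998543 rad 1.6461780857904995 depth 72.55787 113.86251
-x new needle deg from green -2.92039213998543 rad 2.449029541707891 depth 70.223885 113.35442
green (281, 189, 87, 55) ((494.8608703613281, -260.1739807128906), (42.92319869995117, 66.03751373291016), 83.75184631347656)
yellow (278, 109, 94, 61) ((500.9709167480469, -202.82730102539062), (42.50920486450195, 67.28890991210938), 83.66490936279297)
yaw -6.2 pos [ 0.4931 -0.2587  0.3601] | rz -0.2 dx -0.0012 dy 0.0010 dz 0.0301 tilt [ 0.002 -0.002 -1.   ]
```

The needle reads ≈2.43 rad, well inside the green. Both box tops measure 42×66 mm at the right height, centred within 1–2 mm of their bays, and the gripper is clear. Handing in.

```bash
python3 -c "
from rig import manip
print(manip.sign_off())"
```

```text
the job is handed in; nothing more can be done
None
```

I stood the yellow box in the end bay and the green box in the middle bay, and the last reading had the needle at about 2.43 rad, inside the 2.30–2.70 green band; the job was handed in at about 29 s with no verdict returned.

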